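# Gauge a glass strip against the flip stop

## Task

Set the loose glass strip in the scoring jig ready for scoring: flip the stop fully down, gently bring the strip up so that it lies flat on the bed, flush along the fence and with its end touching the stop. Then flip the stop fully up again so that the glass is free to be broken, leaving the strip exactly where it was gauged and everything else on the bench where it is.

Things in the scene. Friction and masses are not known exactly. Their poses are not given: they have to be found in the camera images.
- jig: Glass-strip scoring jig, fixed. Origin on the bench under the fence's front face, at the score line; x through the fence (away from robot), y along the fence towards the flip stop, z up. Grey base x -100..70, y -205..165 mm, its flat bed 18 mm above the bench. Aluminium fence along the whole bed: front face at x = 0, 22 mm thick, top 50 mm above the bench.
- head (a point): White scoring head of the jig: this point is the middle of the top of its arm, 92 mm above the bench. The arm is 36 mm wide (y), from a column behind the fence out to 48 mm in front of the fence face (its black knob to 72 mm); arm underside 60 mm, knob 67 mm above the bench; a wheel carriage hangs to 34 mm, so the strip passes freely beneath.
- stop: Flip stop: dark steel bracket clamped rigidly on the fence. Origin where the fence's front face (x = 0), the gauging plane (y = 0) and the bed (z = 0) meet; axes as the jig's. The strip comes from -y: with the leaf down, the -y face of its foot lies at y = 0 and gauges the strip's end. Bracket: y -11..29, x 0..48, z 10..56 mm.
- leaf (a joint): Leaf of the flip stop, angle about its hinge pin: 0 = fully down (arm level towards the stop's -x, foot hanging in front of the fence to 2 mm above the bed), 1.57 = arm straight up, 1.85 = fully up against its limit, leaning back. Friction hinge (0.05 N m): stays where it is left; about 1.5 N at the tab moves it.
- hinge (a point): Middle of the leaf's hinge pin, 48 mm above the bed, 9 mm behind the fence's front face, in the middle of the leaf's width; the pin lies along the stop's y.
- tab (a point): Middle of the orange finger tab ending the leaf's arm, 62 mm from the pin, moving with the leaf (leaf down: 53 mm in front of the fence, 66 mm above the bench). Tab 18 mm wide (y, both sides free to pinch), 12 mm thick, 46..78 mm from the pin. Foot: 18 x 18 mm, 15..33 mm from the pin along the arm, reaching 46 mm below the arm's middle line.
- strip_center (a point): Centre of the loose greenish plate-glass strip: 25 mm wide (its x), 200 mm long (its y), 10 mm thick, about 0.13 kg. It starts flat on the bed, under the scoring head, short of the stop, a little away from the fence and not square to it.
- blank: Bystander: small square of plate glass 25 x 25 x 10 mm, an earlier piece, lying on the jig's bed beyond the stop. Origin at the middle of its underside.
- pliers: Bystander: glass-breaking pliers with blue handles, about 160 mm long, 16 mm high, on the bench beyond the stop end of the jig. Origin at the middle of its underside.
- plate_a: Bystander: 24-well plate 85 x 128 x 14 mm, the lower of a stack of two. Origin at the middle of its underside.
- plate_b: Bystander: 24-well plate 85 x 128 x 14 mm, the upper of a stack of two. Origin at the middle of its underside.
- dish: Bystander: round culture dish, 62 mm across, 15 mm high. Origin at the middle of its underside.
- bottle: Bystander: amber reagent bottle with blue cap, 72 mm across, 140 mm high. Origin at the middle of its underside.
- tipbox: Bystander: pipette-tip box, blue with a white lid, 80 x 116 x 75 mm. Origin at the middle of its underside.
- tweezers: Bystander: steel tweezers, 120 mm long, 10 mm high, lying flat. Origin at the middle of its underside.
Mind the look-alikes: they are no part of the job. Leave any pink or purple look-alike of the part that bears strip_center alone.

How it is judged:
By the outcome, as a careful person would: the job done as asked, in the order asked, and still so for the second after the job is handed in, with the robot touching nothing.
It also fails if it takes over 72 s, if anything falls off the work surface, if the arm or the gripper's body presses on something with over 40 N, if the wrist force passes 120 N, or if a joint passes its speed limit or range.

## Robot

A 6-joint arm with a two-finger parallel gripper is mounted at the origin on the work surface. World frame = base frame: x ahead of the robot, y to its left, z up, the work surface at z = 0. Lengths are in m, angles in rad, forces in N, time in s.
With the tool pointing down it reaches from about 0.35 to 0.975 m from the base axis. Payload 4.9 kg.
Tool frame: the origin (TCP) lies at the very end of the fingers, on their centre line; the grasp point (between the pads) lies 19 mm behind it; z points along the fingers, x is the direction in which the jaws open and shut, and the axes are right-handed (so a half turn about z gives the same grasp; the last joint's range is limited). The gripper opens to 85 mm and grips with 20 to 120 N. Pads are 22 mm wide; open, the fingers measure 114 mm over their backs; the gripper's body (76 mm by 85 mm) begins 54 mm behind the grasp point. The pads swing forward as they close: fully open they stand 13 mm farther back than shut.
Start: joints at [-0.119, 0.053, 1.613, -0, 1.476, -0.119], TCP at [0.625, 0, 0.231] pointing down, gripper open.
Joint ranges: [-3.01, 3.01], [-1.01, 2.22], [0.06, 2.58], [-1.02, 4.17], [0.09, 2.62], [-3.14, 3.14]. Speed limits (rad/s): [2.57, 2.57, 3.14, 3.14, 3.14, 3.14].

## Interface

Orientations are given as a rotation vector (axis times angle).
In Python, from station import ctrl gives the robot as it stands.
- The arm moves only by the shell command python3 -m handwheel 'ROWS' [OPENING] [FORCE]. ROWS is a JSON object of lists of equal length, an entry for each row: "offset": the shift along the world's x, y, z in units of 40 mm (1.0 is 40 mm), a list of three; "roll": the turn about the world's z in units of 6 degrees (1.0 is 6 degrees). A call has exactly 10 rows; each row is the pose to reach, as a shift and turn from the pose commanded when the call began; what a row does not reach only later rows make up. A row lasts 1/10 s, in which the tool goes at most 50 mm and 8.59 degrees, less where a joint would pass 70% of its speed; a pose out of reach is approached as far as the arm can. A call with a gripper value outside its range is refused whole. OPENING is the finger opening in mm, from 0 to 85.4, set as the call begins (- or left out, the last holds). The fingers move at their own pace and stop on an object; FORCE is the grip in N (left out, the last holds). Time passes only in rows, so rows that repeat a pose let the fingers close, or fill a call up. It gives the time, the measured TCP pose, the force and the opening at its end, in the units of the state.
- ctrl.get_obs(): the state, without advancing time (a new reading comes with each control period).
- ctrl.get_image(name): name is "scene" or "side" or "wrist"; returns a dict with "img" (400x640x3 uint8, red, green, blue), "fx", "fy", "cx", "cy" (pixels), "T" (4x4, takes a point from camera to world coordinates). Camera axes: x right, y down, z forward; pixel columns grow to the right and rows downward; lengths in m; the calibration is good to about 2 mm. A picture is of the moment at which its call begins. There is no depth.
- ctrl.finish_job(): hands the job in, once; it reports no verdict.
The state is a dict: "t": time; "q": joint angles; "dq": joint speeds; "effort": joint torques, N m; "tool_pos": TCP position; "tool_rot": TCP orientation; "contact_force": force on the tool from outside, world axes, zero at the start; "wrist_torque": the same for the moment, N m; "opening": finger opening in m.
Only numpy, scipy, OpenCV 4.12 (cv2) and the standard library are available. Lean on these libraries where they do the work, as an engineer would, in place of code of your own. Each camera call takes 0.05 s, during which the arm holds its last target.

## Working session

There is one attempt and no reset: what is moved stays moved. The work goes in short steps, Python scripts to look and compute and a shell command to move; the robot and the scene stay as the last step left them, time stands still between calls to the robot, and variables do not carry over. Pictures are saved under pics/ and viewed, and the job is handed in when it is done.

```bash
ls; mkdir -p pics
python3 - <<'E'
from station import ctrl
import cv2,numpy as np
for n in ["scene","side","wrist"]:
    d=ctrl.get_image(n); cv2.imwrite(f"pics/{n}0.png",d["img"][:,:,::-1]); print(n,d["fx"],d["fy"],d["cx"],d["cy"]); print(np.round(d["T"],4).tolist())
o=ctrl.get_obs(); print(o)
E
```

```text
pics
scene 448.97832962423195 448.97832962423195 318.0212333554761 192.6354999745464
[[0.6842, 0.5759, -0.4476, 1.02], [0.7291, -0.5547, 0.4009, -0.4756], [-0.0174, -0.6006, -0.7993, 1.12], [0.0, 0.0, 0.0, 1.0]]
side 471.46432909240616 471.46432909240616 315.89787049408955 201.7246464282452
[[-0.9994, -0.0168, 0.0291, 0.408], [-0.032, 0.7454, -0.6658, 0.9395], [-0.0105, -0.6664, -0.7455, 1.0982], [0.0, 0.0, 0.0, 1.0]]
wrist 290.0892459840123 290.0892459840123 320.29366196503247 202.3445414762941
[[1.0, 0.0012, -0.002, 0.6241], [0.0005, -0.9448, -0.3277, 0.0851], [-0.0023, 0.3277, -0.9448, 0.3725], [0.0, 0.0, 0.0, 1.0]]
{'t': 0.15, 'q': array([-1.18979435e-01,  5.31907219e-02,  1.61398016e+00, -2.52644652e-05,
        1.47602284e+00, -1.18992903e-01]), 'dq': array([ 0.00188553, -0.00309973, -0.00437881,  0.00080748, -0.00048223,
       -0.0003437 ]), 'effort': array([ 5.10442842e-04, -3.94241810e+01, -3.70721948e+01, -1.15854355e-04,
        4.61802789e-03,  5.00508997e-05]), 'tool_pos': array([6.24506175e-01, 6.52234355e-05, 2.30353502e-01]), 'tool_rot': array([-3.14142657e+00, -2.49413609e-05,  2.50172931e-03]), 'contact_force': array([ 0.12648138, -0.3872797 ,  0.0212335 ]), 'wrist_torque': array([ 0.01741789,  0.0044146 , -0.01777639]), 'opening': 0.08540144841157947}
```

View pics/scene0.png

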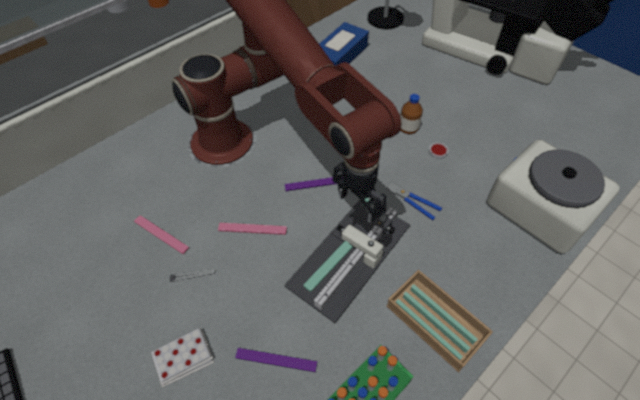

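View pics/side0.png

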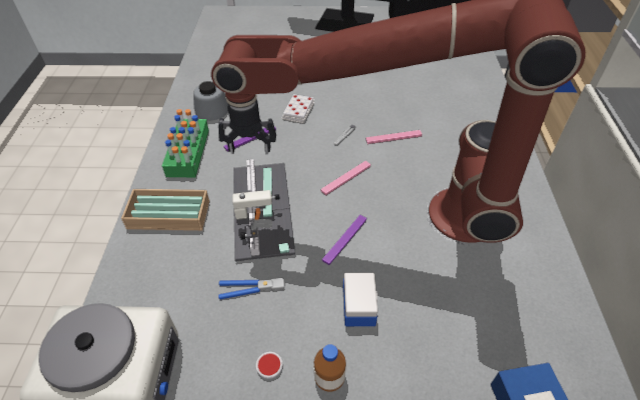

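View pics/wrist0.png

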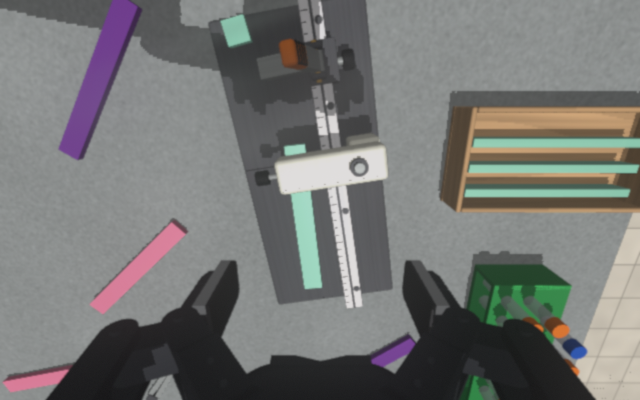

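Run:
```python
import cv2
i=cv2.imread("pics/wrist0.png"); cv2.imwrite("pics/w0crop.png",cv2.resize(i[0:315,200:410],None,fx=2.6,fy=1.9*1.0,interpolation=cv2.INTER_CUBIC) if 0 else cv2.resize(i[0:200,205:405],None,fx=3,fy=3,interpolation=cv2.INTER_CUBIC))
i=cv2.imread("pics/side0.png"); cv2.imwrite("pics/s0crop.png",cv2.resize(i[145:270,220:310],None,fx=4.7,fy=4.7,interpolation=cv2.INTER_CUBIC))
```

```text
(no output)
```

View pics/w0crop.png

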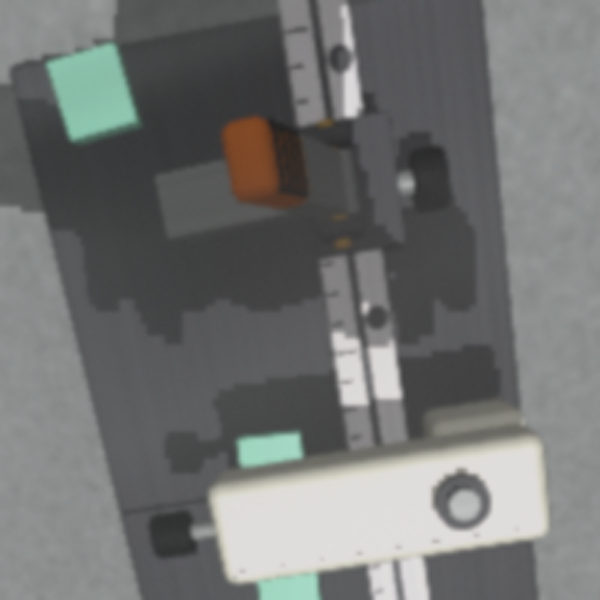

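View pics/s0crop.png

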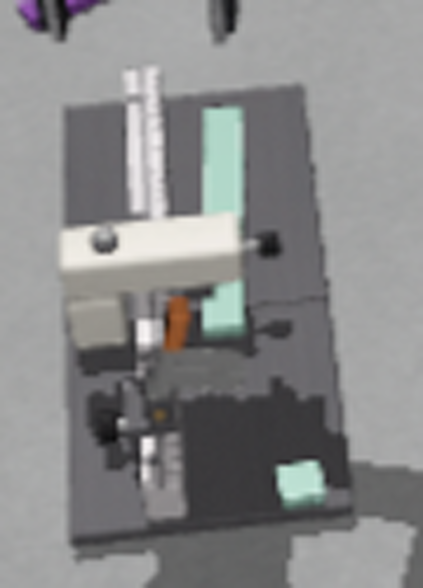

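```bash
cat > h.py <<'E'
import numpy as np, cv2
from station import ctrl
def ray(d,u,v):
    T=np.array(d["T"]); c=np.array([(u-d["cx"])/d["fx"],(v-d["cy"])/d["fy"],1.]); return T[:3,3],T[:3,:3]@c
def onz(d,u,v,z):
    o,r=ray(d,u,v); return o+r*(z-o[2])/r[2]
def proj(d,p):
    T=np.array(d["T"]); c=T[:3,:3].T@(np.array(p)-T[:3,3]); return c[0]/c[2]*d["fx"]+d["cx"],c[1]/c[2]*d["fy"]+d["cy"]
def tri(a,b):
    # a,b: (d,u,v)
    o1,r1=ray(*a);o2,r2=ray(*b); r1=r1/np.linalg.norm(r1); r2=r2/np.linalg.norm(r2)
    A=np.c_[r1,-r2]; s=np.linalg.lstsq(A,o2-o1,rcond=None)[0]
    p,q=o1+s[0]*r1,o2+s[1]*r2; return (p+q)/2,np.linalg.norm(p-q)
E
python3 - <<'E'
from h import *
w=ctrl.get_image("wrist"); s=ctrl.get_image("side")
P=lambda d,u,v,z:np.round(onz(d,u,v,z)*1000,1)[:2]
for n,uv in dict(BL=(210,22.7),FL=(279,303),FR=(392,291)).items(): print(n,P(w,*uv,.018))
cr=lambda x,y:(220+x/4.7,145+y/4.7)
for n,uv in dict(FL=(303,86),FR=(65,108),BL=(352,520),BR=(72,545)).items(): print("side",n,P(s,*cr(*uv),.018))
# green mask
for nm,d in(("w",w),("s",s)):
    hsv=cv2.cvtColor(d["img"],cv2.COLOR_RGB2HSV)
    m=cv2.inRange(hsv,(70,50,120),(95,140,255))
    for c in cv2.findContours(m,cv2.RETR_EXTERNAL,cv2.CHAIN_APPROX_NONE)[0]:
        if cv2.contourArea(c)<60: continue
        b=cv2.boxPoints(cv2.minAreaRect(c)); print(nm,cv2.contourArea(c),np.round(b,1).tolist(),[P(d,*p,.028).tolist() for p in b])
    m=cv2.inRange(hsv,(5,150,60),(15,255,255))
    for c in cv2.findContours(m,cv2.RETR_EXTERNAL,cv2.CHAIN_APPROX_NONE)[0]:
        if cv2.contourArea(c)>30: print("orange",nm,cv2.contourArea(c),cv2.minAreaRect(c))
E
```

```text
BL [505.8 164.6]
FL [ 562.8 -194.8]
FR [ 727.3 -173.6]
side FL [ 560.  -193.8]
side FR [ 725.1 -168. ]
side BL [502.4 177.8]
side BR [666.3 199.7]
w 1759.0 [[290.20001220703125, 193.39999389648438], [310.29998779296875, 191.0], [322.0, 286.8999938964844], [301.8999938964844, 289.29998779296875]] [[586.0, -22.8], [611.0, -19.6], [625.9, -159.7], [597.7, -163.7]]
w 1188.0 [[464.0, 188.0], [629.0, 188.0], [629.0, 196.0], [464.0, 196.0]] [[801.0, -15.5], [1004.3, -15.3], [1007.9, -25.7], [802.6, -25.9]]
w 1198.0 [[468.0, 164.0], [638.0, 164.0], [638.0, 172.0], [468.0, 172.0]] [[800.9, 14.5], [1004.6, 14.7], [1008.1, 4.9], [802.5, 4.7]]
w 175.5 [[282.79998779296875, 145.5], [304.0, 142.0], [305.6000061035156, 151.6999969482422], [284.3999938964844, 155.3000030517578]] [[579.2, 36.3], [604.3, 40.4], [606.1, 29.0], [580.7, 24.8]]
w 1338.0 [[473.0, 138.0], [639.0, 138.0], [639.0, 147.0], [473.0, 147.0]] [[801.6, 45.2], [994.8, 45.3], [998.5, 34.9], [803.4, 34.8]]
w 635.5 [[219.5, 20.0], [242.60000610351562, 13.100000381469727], [250.8000030517578, 40.400001525878906], [227.6999969482422, 47.
[... 216 characters left out ...]
62, 327.2500305175781), (21.92030906677246, 15.55634880065918), 45.0)
orange w 69.0 ((534.1134643554688, 323.2792663574219), (21.63127899169922, 5.481899261474609), 32.905242919921875)
orange w 317.0 ((287.79998779296875, 51.600006103515625), (25.079736709594727, 15.280369758605957), 85.2363510131836)
s 189.5 [[132.0, 213.0], [197.0, 213.0], [197.0, 217.0], [132.0, 217.0]] [[999.5, 41.5], [804.0, 37.0], [800.9, 52.5], [994.9, 57.0]]
s 511.5 [[134.89999389648438, 210.0], [135.1999969482422, 197.10000610351562], [201.0, 198.60000610351562], [200.6999969482422, 211.39999389648438]] [[994.3, 29.3], [1008.5, -22.8], [803.3, -21.3], [794.1, 30.5]]
orange s 533.5 ((329.5, 365.0), (29.0, 30.0), 0.0)
```

Run:
```python
from h import *
w=ctrl.get_image("wrist"); s=ctrl.get_image("side")
cr=lambda x,y:(220+x/4.7,145+y/4.7); cw=lambda x,y:(205+x/3,y/3)
print("tab",tri((w,*cw(250,160)),(s,*cr(177,322))))
# tab brighter face top (end face) in wrist
hsv=cv2.cvtColor(s["img"],cv2.COLOR_RGB2HSV)
m=cv2.inRange(hsv[180:240,240:280],(3,120,50),(18,255,255)); ys,xs=np.nonzero(m); print(xs.mean()+240,ys.mean()+180,xs.min()+240,xs.max()+240,ys.min()+180,ys.max()+180)
a=(xs.mean()+240,ys.mean()+180)
hw=cv2.cvtColor(w["img"],cv2.COLOR_RGB2HSV); m=cv2.inRange(hw[30:80,270:315],(3,120,50),(18,255,255)); ys,xs=np.nonzero(m); b=(xs.mean()+270,ys.mean()+30);print(b)
print(tri((w,*b),(s,*a)))
# head corners at z .092 : crop wrist
for c in ((212,490),(540,435),(548,530),(230,582)): print("head",np.round(onz(w,*cw(*c),.092)*1000,1)[:2])
# fence top edges front (left) z=.05
for c in ((280,10),(297,112),(320,258),(348,430)): print("fence",np.round(onz(w,*cw(*c),.05)*1000,1)[:2])
for c in ((346,305),): print("fence end front",np.round(onz(w,*c,.05)*1000,1)[:2])
# foot shadow etc bracket y extents (z .074 top)
for c in ((355,115),(395,240)): print("bracket",np.round(onz(w,*cw(*c),.074)*1000,1)[:2])
```

```text
tab (array([0.60078978, 0.11987902, 0.12908971]), np.float64(0.0022303563047895124))
257.18367346938777 213.30612244897958 255 260 208 219
(np.float64(288.23433874709974), np.float64(52.828306264501165))
(array([0.6013787 , 0.12017615, 0.13047455]), np.float64(0.0032971233536501603))
head [580.1  28. ]
head [685.9  45.8]
head [690.9  14.7]
head [584.6  -3.5]
fence [602.8 173.5]
fence [607.7 144.9]
fence [614.8 100.4]
fence [624.6  41.8]
fence end front [ 658.4 -172.9]
bracket [626.5 139.7]
bracket [639.4 104.6]
```

```bash
python3 -m handwheel '{"offset":[[0,0.2,0],[-0.1,0.5,0],[-0.2,1,0],[-0.3,1.4,0],[-0.4,1.8,0],[-0.45,2.2,0],[-0.5,2.5,0],[-0.55,2.75,0],[-0.6,2.9,0],[-0.6,2.95,0]],"roll":[1.2,2.6,4,5.4,6.8,8.2,9.6,11,12.4,13.5]}' 60 20
python3 -m handwheel '{"offset":[[0,0,0],[0,0,0],[0,0,0],[0,0,0],[0,0,0],[0,0,0],[0,0,0],[0,0,0],[0,0,0],[0,0,0]],"roll":[1.2,2.4,3,3,3,3,3,3,3,3]}'
python3 - <<'E'
from h import *
for n in ["wrist","side","scene"]:
    d=ctrl.get_image(n); cv2.imwrite(f"pics/{n}1.png",d["img"][:,:,::-1]); np.save(f"{n}1T.npy",d["T"])
i=cv2.imread("pics/scene1.png"); cv2.imwrite("pics/scene1c.png",cv2.resize(i[150:330,280:420],None,fx=4,fy=3.3 and 4)[:600])
E
```

```text
t: 1.35
tool_pos: [0.6007, 0.1188, 0.2313]
tool_rot: [-2.382, -2.048, -0.0]
contact_force: [0.4, 0.3, 1.1]
opening: 0.0602
t: 2.35
tool_pos: [0.601, 0.118, 0.2313]
tool_rot: [-2.04, -2.389, 0.0]
contact_force: [0.0, 0.3, -0.3]
opening: 0.0598
```

View pics/wrist1.png

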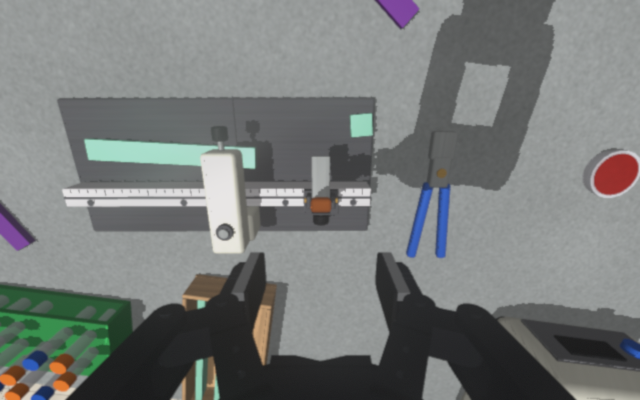

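View pics/scene1c.png

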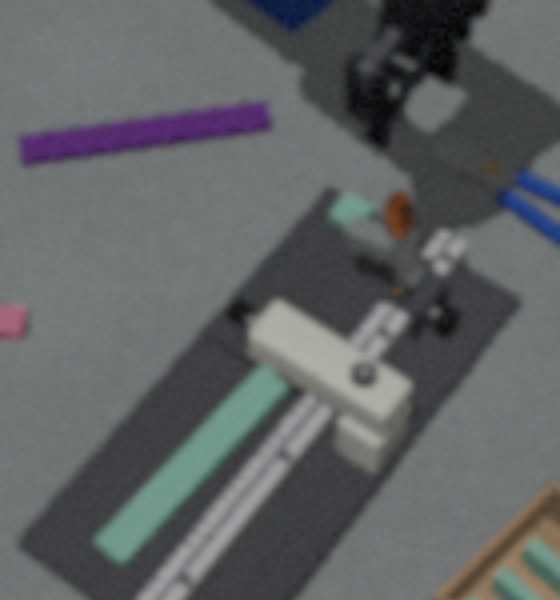

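Run:
```python
import cv2
i=cv2.imread("pics/wrist1.png"); cv2.imwrite("pics/w1a.png",cv2.resize(i[85:260,50:250],None,fx=4,fy=3.4 if 0 else 3.4,interpolation=cv2.INTER_CUBIC)[:600]); cv2.imwrite("pics/w1b.png",cv2.resize(i[85:260,210:390],None,fx=3.4,fy=3.4,interpolation=cv2.INTER_CUBIC))
from h import *
w=ctrl.get_image("wrist"); print(np.round(w["T"],4)); print(proj(w,ctrl.get_obs()["tool_pos"]))
```

```text
[[-1.569e-01  9.332e-01  3.234e-01  5.168e-01]
 [ 9.876e-01  1.482e-01  5.150e-02  1.051e-01]
 [ 1.000e-04  3.275e-01 -9.448e-01  3.736e-01]
 [ 0.000e+00  0.000e+00  0.000e+00  1.000e+00]]
(np.float64(319.3758537050431), np.float64(262.96575351194576))
```

View pics/w1b.png

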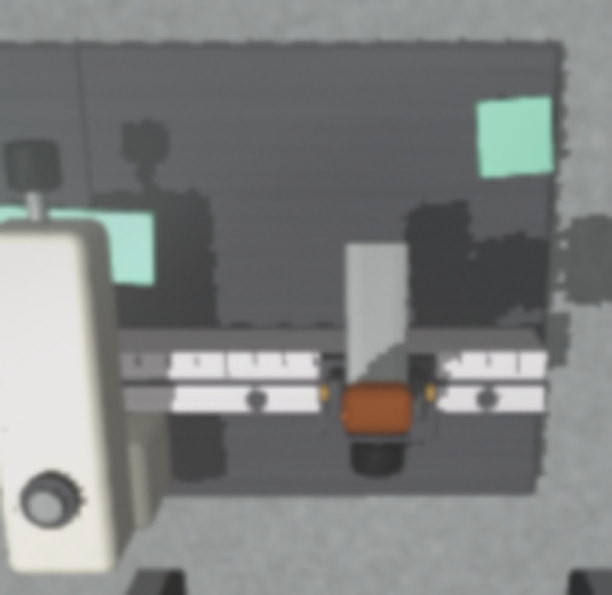

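View pics/w1a.png

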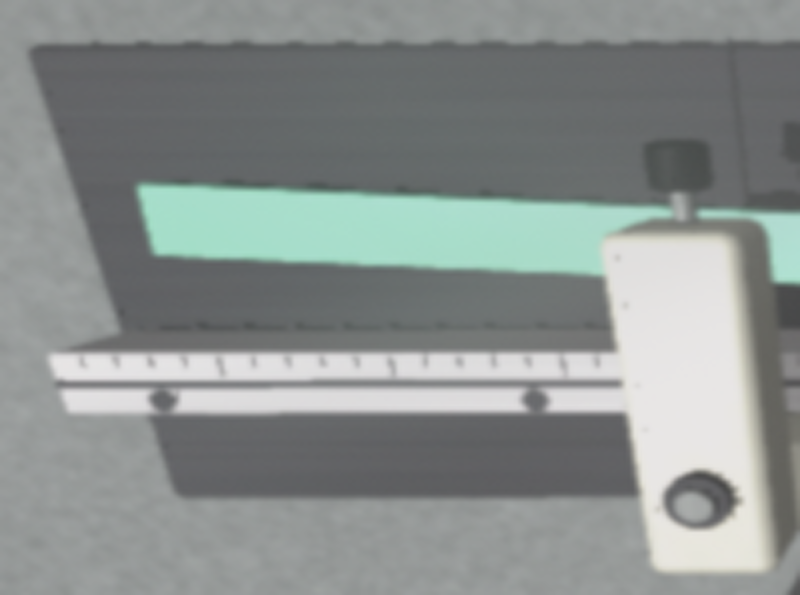

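```bash
cat >> h.py <<'E'
YAW=np.deg2rad(9.03); UX=np.array([np.cos(YAW),np.sin(YAW)]); UY=np.array([-UX[1],UX[0]])
def axes(p): return np.round([p[:2]@UX*1000,p[:2]@UY*1000],1)   # world rotated into jig axes (unshifted)
E
python3 - <<'E'
from h import *
w=ctrl.get_image("wrist"); s=ctrl.get_image("scene"); sd=ctrl.get_image("side")
b=lambda x,y:(210+x/3.4,85+y/3.4); a=lambda x,y:(50+x/4,85+y/3.4)
def g(n,uv,z): print(n,axes(onz(w,*uv,z)))
g("fence bottom L",a(130,332),.018);g("fence bottom R",b(540,330),.018)
g("fence topfront L",a(50,352),.05);g("fence topfront R",b(545,350),.05);g("fence topback",b(300,413),.05)
g("base FL",a(30,47),.018);g("base BL",b(560,42),.018);g("base back",b(535,494),.018);g("FR",a(180,497),.018)
g("score",a(732,40),.018);g("score",b(80,42),.018)
for y in(383,432):
  for z in (.12,.13,.14): g(("tab",y,z),b(377,y),z)
g("foot L",b(345,300),.09);g("foot R",b(408,300),.09)
g("bracketL",b(320,350),.074);g("bracketR",b(437,350),.074)
for c in((137,183),(152,256)): g("strip",a(*c),.028)
for c in((155,211),(154,286)): g("strip",b(*c),.028)
g("headL",b(0,235),.092);g("headR",b(105,235),.092);g("headR",b(118,570),.092); g("headL2",a(605,235),.092)
# scene tab
c=(280+398/4,150+215/4); print(c,tri((w,*b(377,408)),(s,*c)))
for c in((330,203),(540,300),(20,545)): print("scene",axes(onz(s,280+c[0]/4,150+c[1]/4,.018)))
i=sd["img"][:,:,::-1]; cv2.imwrite("pics/sd1c.png",cv2.resize(i[145:270,220:310],None,fx=4.7,fy=4.7,interpolation=cv2.INTER_CUBIC))
E
```

```text
fence bottom L [ 623.7 -278.6]
fence bottom R [622.9  84.2]
fence topfront L [ 622.  -276.6]
fence topfront R [621.3  80.8]
fence topback [644.2  -3.4]
base FL [ 523.6 -280.6]
base BL [522.   85.5]
base back [689.8  85.9]
FR [ 691.1 -280. ]
score [521.4 -77.8]
score [522.  -77.3]
('tab', 383, 0.12) [610.2  23.3]
('tab', 383, 0.13) [606.9  23.3]
('tab', 383, 0.14) [603.6  23.2]
('tab', 432, 0.12) [624.4  23.3]
('tab', 432, 0.13) [620.5  23.3]
('tab', 432, 0.14) [616.7  23.2]
foot L [594.4  13.9]
foot R [594.4  32.5]
bracketL [614.3   5.4]
bracketR [614.3  42.3]
strip [ 567.8 -253.9]
strip [ 593.2 -256.1]
strip [577.4 -53.8]
strip [604.  -56.1]
headL [574.9 -84.4]
headR [574.9 -54.4]
headR [682.7 -59.9]
headL2 [574.9 -92.9]
(379.5, 203.75) (array([0.60511231, 0.11960461, 0.12234903]), np.float64(0.0003856981386676391))
scene [536.2  69.7]
scene [706.5  89.6]
scene [ 530.7 -286. ]
```

View pics/sd1c.png

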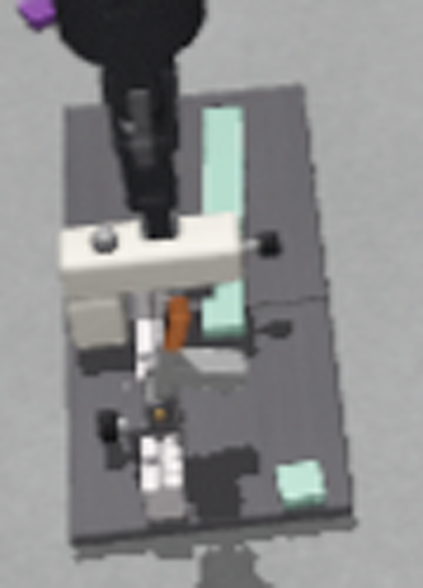

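```bash
python3 -m handwheel '{"offset":[[0.04,0.02,-0.3],[0.07,0.04,-0.8],[0.07,0.04,-1.3],[0.07,0.04,-1.8],[0.07,0.04,-2.3],[0.07,0.04,-2.7],[0.07,0.04,-2.95],[0.07,0.04,-3.1],[0.07,0.04,-3.1],[0.07,0.04,-3.1]],"roll":[0,0,0,0,0,0,0,0,0,0]}'
python3 -m handwheel '{"offset":[[0,0,0],[0,0,0],[0,0,0],[0,0,0],[0,0,0],[0,0,0],[0,0,0],[0,0,0],[0,0,0],[0,0,0]],"roll":[0,0,0,0,0,0,0,0,0,0]}' 14 20
python3 - <<'E'
from h import *
o=ctrl.get_obs(); print(axes(o["tool_pos"]),o["tool_pos"])
for n in ["wrist","side"]:
    d=ctrl.get_image(n); cv2.imwrite(f"pics/{n}2.png",d["img"][:,:,::-1])
E
```

```text
t: 3.7
tool_pos: [0.6044, 0.1196, 0.1081]
tool_rot: [2.04, 2.388, 0.002]
contact_force: [-0.2, 0.2, 0.6]
opening: 0.0599
t: 4.7
tool_pos: [0.6043, 0.1189, 0.1082]
tool_rot: [2.039, 2.387, -0.0]
contact_force: [-0.6, -5.0, 3.9]
opening: 0.018
[615.5  22.5] [0.60433619 0.11885485 0.10819001]
```

View pics/wrist2.png

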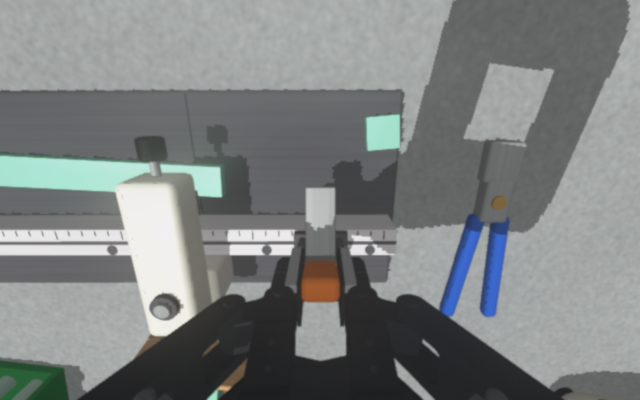

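```bash
python3 -m handwheel '{"offset":[[-0.11,-0.017,-0.035],[-0.215,-0.034,-0.08],[-0.32,-0.05,-0.13],[-0.415,-0.066,-0.19],[-0.51,-0.08,-0.255],[-0.6,-0.095,-0.33],[-0.685,-0.11,-0.41],[-0.76,-0.12,-0.495],[-0.83,-0.13,-0.59],[-0.9,-0.14,-0.68]],"roll":[0,0,0,0,0,0,0,0,0,0]}'
python3 - <<'E'
from h import *
o=ctrl.get_obs(); print(axes(o["tool_pos"]),o["tool_pos"],o["contact_force"],o["wrist_torque"])
E
```

```text
t: 5.8
tool_pos: [0.5697, 0.1133, 0.0822]
tool_rot: [2.037, 2.385, 0.003]
contact_force: [0.5, -4.9, 6.7]
opening: 0.0176
[580.4  22.4] [0.56970698 0.1132591  0.08219149] [ 0.48532098 -4.92665148  6.68872623] [-0.76278616 -0.31935683  0.05608197]
```

```bash
python3 -m handwheel '{"offset":[[-0.04,-0.006,-0.07],[-0.073,-0.012,-0.136],[-0.105,-0.017,-0.21],[-0.133,-0.021,-0.28],[-0.178,-0.028,-0.43],[-0.21,-0.033,-0.58],[-0.225,-0.036,-0.7],[-0.225,-0.036,-0.78],[-0.225,-0.036,-0.82],[-0.225,-0.036,-0.84]],"roll":[0,0,0,0,0,0,0,0,0,0]}'
python3 - <<'E'
from h import *
o=ctrl.get_obs(); print(axes(o["tool_pos"]),o["tool_pos"],o["contact_force"],o["wrist_torque"])
for n in ["wrist","side","scene"]:
    d=ctrl.get_image(n); cv2.imwrite(f"pics/{n}3.png",d["img"][:,:,::-1])
i=cv2.imread("pics/side3.png"); cv2.imwrite("pics/side3c.png",cv2.resize(i[145:270,220:310],None,fx=4.7,fy=4.7,interpolation=cv2.INTER_CUBIC))
i=cv2.imread("pics/scene3.png"); cv2.imwrite("pics/scene3c.png",cv2.resize(i[170:310,280:420],None,fx=4,fy=4,interpolation=cv2.INTER_CUBIC))
E
```

```text
t: 6.8
tool_pos: [0.559, 0.1115, 0.0468]
tool_rot: [2.039, 2.388, -0.002]
contact_force: [-1.7, -6.7, 4.3]
opening: 0.0175
[569.6  22.4] [0.55903046 0.11152883 0.04684486] [-1.73316306 -6.68637289  4.3120906 ] [-0.98359603  0.09340377  0.00987786]
```

View pics/wrist3.png

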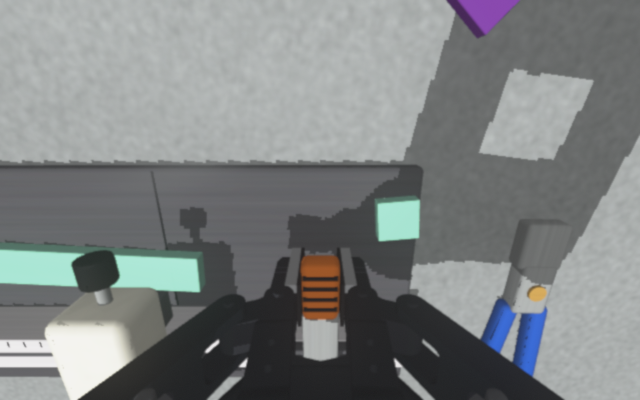

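View pics/scene3c.png

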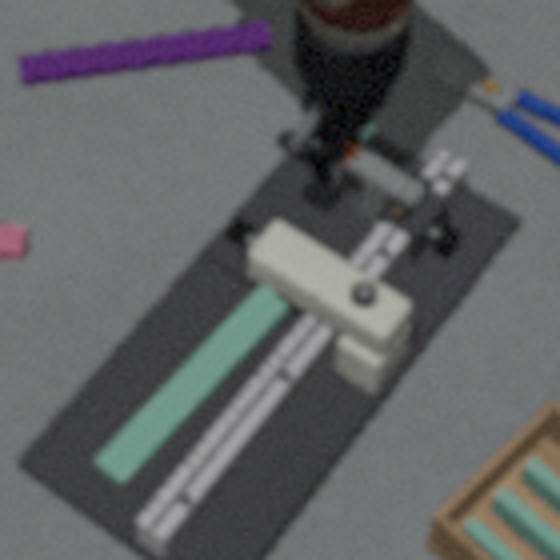

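```bash
python3 -m handwheel '{"offset":[[0,0,-0.03],[0,0,-0.06],[0,0,-0.09],[0,0,-0.12],[0,0,-0.15],[0,0,-0.15],[0,0,-0.15],[0,0,-0.15],[0,0,-0.15],[0,0,-0.15]],"roll":[0,0,0,0,0,0,0,0,0,0]}'
python3 - <<'E'
from h import *
o=ctrl.get_obs(); print(axes(o["tool_pos"]),o["tool_pos"],o["contact_force"],o["wrist_torque"])
d=ctrl.get_image("wrist"); cv2.imwrite("pics/w4.png",d["img"][:,:,::-1])
E
```

```text
t: 7.95
tool_pos: [0.5592, 0.1115, 0.0417]
tool_rot: [2.039, 2.388, -0.002]
contact_force: [-3.0, -6.7, 8.3]
opening: 0.0176
[569.8  22.4] [0.55921682 0.11153159 0.04174119] [-2.98375441 -6.7058992   8.29424668] [-1.03548695  0.34144254 -0.04296717]
```

View pics/w4.png

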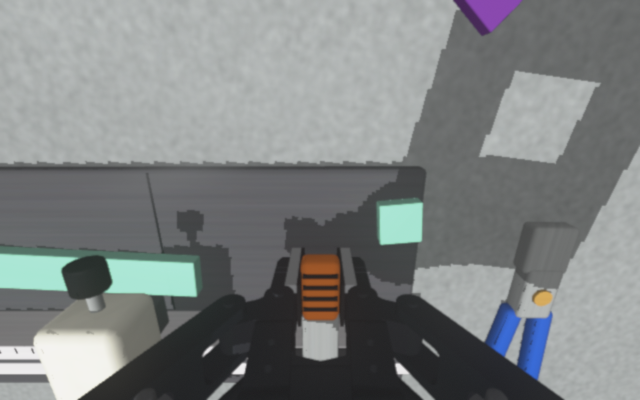

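```bash
python3 -m handwheel '{"offset":[[0,0,0],[0,0,0],[0,0,0],[0,0,0],[0,0,0.3],[0,0,0.8],[0,0,1.4],[0,0,2],[0,0,2.5],[0,0,2.7]],"roll":[0,0,0,0,0,0,0,0,0,0]}' 50 20
python3 -m handwheel '{"offset":[[0,-0.2,0],[0,-0.7,0],[0,-1.3,0],[0,-1.9,0],[0,-2.5,0],[0,-3.1,0],[0,-3.7,0],[-0.03,-4.2,0],[-0.04,-4.45,0],[-0.04,-4.5,0]],"roll":[0,0,0,0,0,0,0,0,0,0]}'
python3 - <<'E'
from h import *
o=ctrl.get_obs(); print(axes(o["tool_pos"]),o["tool_pos"],o["contact_force"],o["wrist_torque"])
for n in ["wrist","side","scene"]:
    d=ctrl.get_image(n); cv2.imwrite(f"pics/{n}5.png",d["img"][:,:,::-1])
i=cv2.imread("pics/side5.png"); cv2.imwrite("pics/side5c.png",cv2.resize(i[145:270,220:310],None,fx=4.7,fy=4.7,interpolation=cv2.INTER_CUBIC))
i=cv2.imread("pics/scene5.png"); cv2.imwrite("pics/scene5c.png",cv2.resize(i[170:310,280:420],None,fx=4,fy=4,interpolation=cv2.INTER_CUBIC))
E
```

```text
t: 9.0
tool_pos: [0.5604, 0.1128, 0.1522]
tool_rot: [2.038, 2.386, 0.006]
contact_force: [0.3, 0.7, 1.1]
opening: 0.0497
t: 10.0
tool_pos: [0.5564, -0.0683, 0.1474]
tool_rot: [-2.041, -2.386, 0.001]
contact_force: [-0.4, 0.1, 0.4]
opening: 0.0501
[ 538.8 -154.8] [ 0.5564412  -0.06834108  0.14735685] [-0.44424024  0.09875475  0.37692748] [-0.02907888  0.00769955 -0.00733476]
```

View pics/wrist5.png

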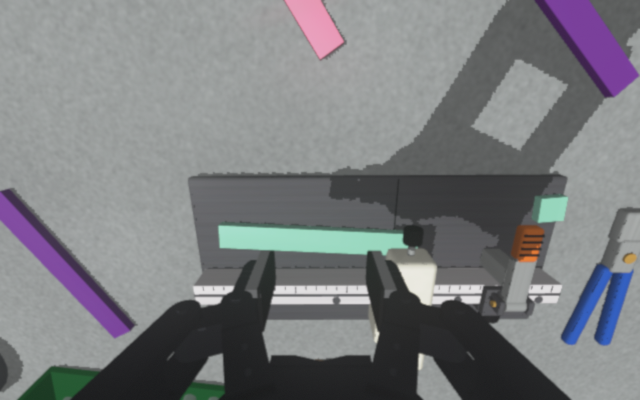

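View pics/side5c.png

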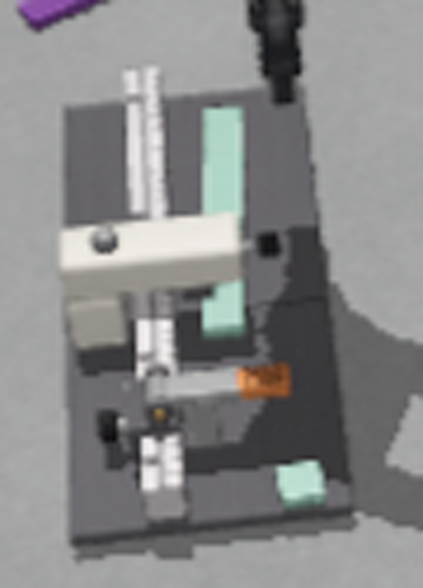

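View pics/scene5c.png

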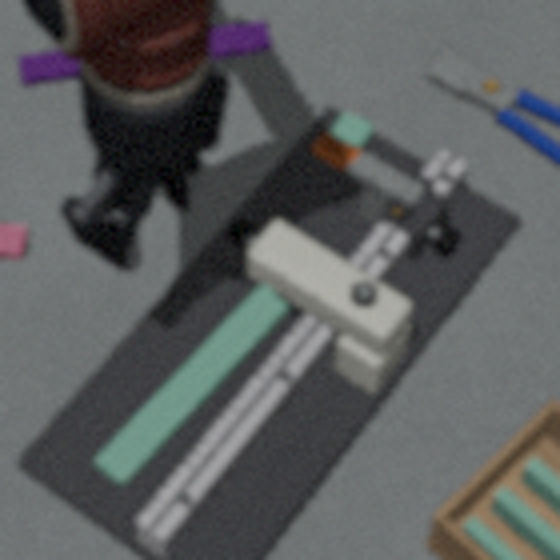

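Run:
```python
from h import *
D={}
for n in ("wrist","side","scene"):
    D[n]=ctrl.get_image(n)
def cen(n,r):
    x0,x1,y0,y1=r; hsv=cv2.cvtColor(D[n]["img"],cv2.COLOR_RGB2HSV)[y0:y1,x0:x1]; m=cv2.inRange(hsv,(3,120,50),(18,255,255)); ys,xs=np.nonzero(m); print(n,len(xs),xs.min()+x0,xs.max()+x0,ys.min()+y0,ys.max()+y0); return xs.mean()+x0,ys.mean()+y0
a=cen("wrist",(505,550,215,270)); b=cen("side",(260,290,215,235)); c=cen("scene",(350,375,200,215))
for p,q in (((D["wrist"],*a),(D["side"],*b)),((D["wrist"],*a),(D["scene"],*c)),((D["side"],*b),(D["scene"],*c))):
    P,e=tri(p,q); print(axes(P),P[2],e)
```

```text
wrist 840 509 541 225 260
side 69 271 281 222 229
scene 56 358 368 203 211
[567.9  22.4] 0.0663079987672858 0.00013237716507701676
[567.2  20.3] 0.06731034030463882 0.002058599533079192
[567.3  20.8] 0.06473033436952536 0.0013462305992896586
```

```bash
python3 -m handwheel '{"offset":[[0.03,-0.1,-0.2],[0.06,-0.3,-0.7],[0.06,-0.37,-1.2],[0.06,-0.37,-1.7],[0.06,-0.37,-2.2],[0.06,-0.37,-2.6],[0.06,-0.37,-2.85],[0.06,-0.37,-3],[0.06,-0.37,-3.1],[0.06,-0.37,-3.15]],"roll":[0,0,0,0,0,0,0,0,0,0]}'
python3 - <<'E'
from h import *
o=ctrl.get_obs(); print(axes(o["tool_pos"]),o["tool_pos"],o["contact_force"],o["wrist_torque"])
for n in ["wrist","side"]:
    d=ctrl.get_image(n); cv2.imwrite(f"pics/{n}6.png",d["img"][:,:,::-1])
i=cv2.imread("pics/side6.png"); cv2.imwrite("pics/side6c.png",cv2.resize(i[135:260,220:320],None,fx=4.7,fy=4.7,interpolation=cv2.INTER_CUBIC))
E
```

```text
t: 11.3
tool_pos: [0.56, -0.0823, 0.0228]
tool_rot: [2.04, 2.388, 0.001]
contact_force: [0.3, -0.1, -0.2]
opening: 0.0498
[ 540.1 -169.2] [ 0.55999908 -0.08234275  0.02275845] [ 0.2894632  -0.13439248 -0.20505222] [-0.0538377  -0.00478369  0.02202085]
```

View pics/wrist6.png

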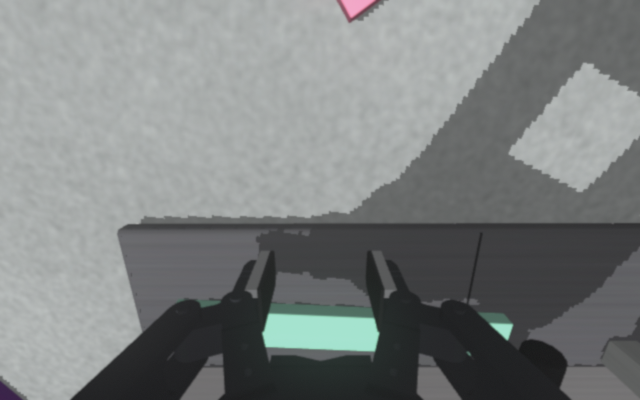

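View pics/side6c.png

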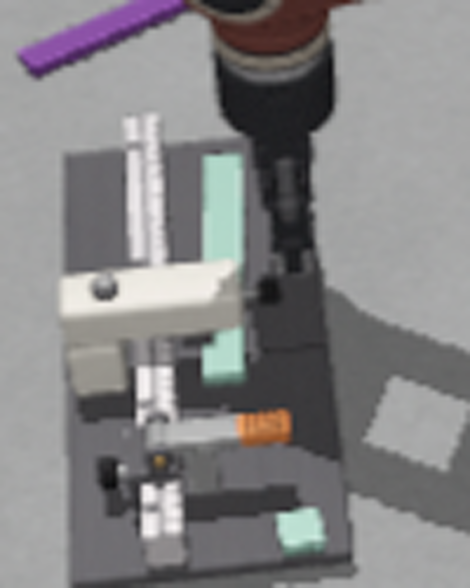

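```bash
python3 -m handwheel '{"offset":[[0.1,0.016,0],[0.2,0.031,0],[0.3,0.047,0],[0.4,0.063,0],[0.5,0.078,0],[0.6,0.094,0],[0.7,0.11,0],[0.8,0.126,0],[0.9,0.141,0],[0.95,0.15,0]],"roll":[0,0,0,0,0,0,0,0,0,0]}'
python3 - <<'E'
from h import *
o=ctrl.get_obs(); print(axes(o["tool_pos"]),o["tool_pos"],o["contact_force"],o["wrist_torque"])
d=ctrl.get_image("wrist"); cv2.imwrite("pics/w7.png",d["img"][:,:,::-1])
E
```

```text
t: 12.4
tool_pos: [0.598, -0.0762, 0.0225]
tool_rot: [2.04, 2.389, 0.0]
contact_force: [-0.8, 0.4, 0.7]
opening: 0.0498
[ 578.6 -169.1] [ 0.59796044 -0.0761814   0.02248944] [-0.77170721  0.37388366  0.68332977] [ 0.00026852  0.19202093 -0.03560398]
```

View pics/w7.png

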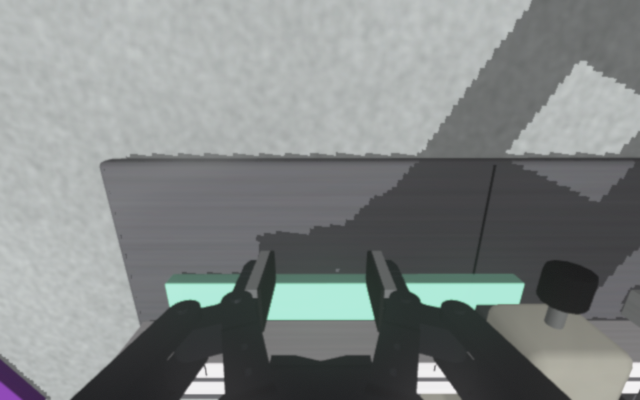

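```bash
python3 -m handwheel '{"offset":[[0.02,0.003,0],[0.04,0.006,0],[0.06,0.009,0],[0.08,0.013,0],[0.1,0.016,0],[0.12,0.019,0],[0.14,0.022,0],[0.16,0.025,0],[0.18,0.028,0],[0.2,0.031,0]],"roll":[0,0,0,0,0,0,0,0,0,0]}'
python3 - <<'E'
from h import *
o=ctrl.get_obs(); print(axes(o["tool_pos"]),o["tool_pos"],o["contact_force"],o["wrist_torque"])
E
```

```text
t: 13.45
tool_pos: [0.6056, -0.075, 0.0225]
tool_rot: [-2.04, -2.389, 0.0]
contact_force: [-0.5, 0.2, 0.1]
opening: 0.05
[ 586.4 -169.1] [ 0.60564976 -0.07498234  0.02249343] [-0.48372309  0.15445023  0.05542815] [-0.08440304  0.22211309 -0.02435858]
```

```bash
python3 -m handwheel '{"offset":[[0.01,0.002,0],[0.02,0.003,0],[0.03,0.005,0],[0.04,0.006,0],[0.05,0.008,0],[0.05,0.008,0],[0.05,0.008,0],[0.05,0.008,0],[0.05,0.008,0],[0.05,0.008,0]],"roll":[0,0,0,0,0,0,0,0,0,0]}'
python3 - <<'E'
from h import *
o=ctrl.get_obs(); print(axes(o["tool_pos"]),o["tool_pos"],o["contact_force"],o["wrist_torque"])
for n in ["wrist"]:
    d=ctrl.get_image(n); cv2.imwrite("pics/w8.png",d["img"][:,:,::-1])
E
```

```text
t: 14.45
tool_pos: [0.6067, -0.0748, 0.0224]
tool_rot: [-2.039, -2.388, 0.002]
contact_force: [-5.5, -1.5, 3.5]
opening: 0.0501
[ 587.5 -169.1] [ 0.60672482 -0.07480753  0.02235995] [-5.53166562 -1.4654295   3.50895464] [-0.14103511  0.86179168  0.09845654]
```

View pics/w8.png

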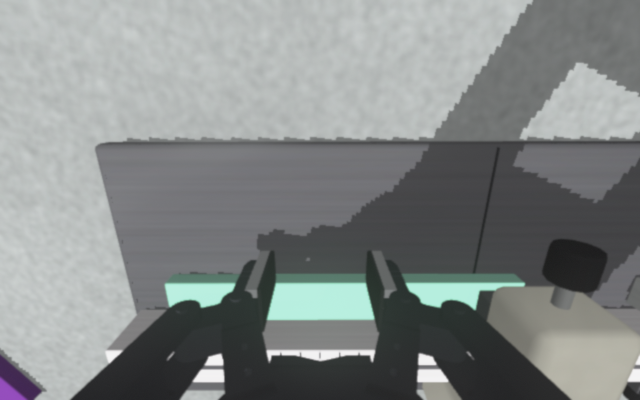

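```bash
python3 -m handwheel '{"offset":[[-0.1,-0.016,0],[-0.25,-0.04,0],[-0.4,-0.063,0],[-0.5,-0.079,0],[-0.5,-0.079,0.2],[-0.5,-0.079,0.6],[-0.5,-0.079,1.1],[-0.5,-0.079,1.6],[-0.5,-0.079,2],[-0.5,-0.079,2.2]],"roll":[0,0,0,0,0,0,0,0,0,0]}'
python3 -m handwheel '{"offset":[[0.1,-0.2,0],[0.3,-0.6,0],[0.55,-1.1,0],[0.8,-1.6,0],[1.05,-2.1,0],[1.25,-2.5,0],[1.38,-2.75,0],[1.43,-2.84,0],[1.43,-2.84,0],[1.43,-2.84,0]],"roll":[0,0,0,0,0,0,0,0,0,0]}' 0 20
python3 - <<'E'
from h import *
o=ctrl.get_obs(); print(axes(o["tool_pos"]),o["tool_pos"],o["contact_force"],o["opening"])
d=ctrl.get_image("wrist"); cv2.imwrite("pics/w9.png",d["img"][:,:,::-1])
hsv=cv2.cvtColor(d["img"],cv2.COLOR_RGB2HSV); m=cv2.inRange(hsv,(70,50,120),(95,140,255))
for c in cv2.findContours(m,cv2.RETR_EXTERNAL,cv2.CHAIN_APPROX_NONE)[0]:
    if cv2.contourArea(c)>200:
        a=cv2.approxPolyDP(c,3,True)[:,0]; print([(p.tolist(),axes(onz(d,*p,.028)).tolist()) for p in a])
E
```

```text
t: 15.5
tool_pos: [0.5892, -0.0782, 0.1139]
tool_rot: [2.038, 2.386, 0.003]
contact_force: [0.1, 0.2, 0.4]
opening: 0.0502
t: 16.5
tool_pos: [0.6444, -0.191, 0.11]
tool_rot: [-2.039, -2.388, 0.0]
contact_force: [-0.9, -1.2, 0.3]
opening: 0.0001
[ 606.5 -289.7] [ 0.64443696 -0.19096487  0.11001132] [-0.91959131 -1.19511229  0.30426155] 9.050942289126554e-05
[([360, 226], [620.1, -255.7]), ([579, 227], [621.0, -70.9]), ([573, 223], [617.3, -77.0]), ([579, 202], [598.7, -77.4]), ([597, 200], [597.0, -63.2]), ([364, 199], [596.1, -253.5])]
```

View pics/w9.png

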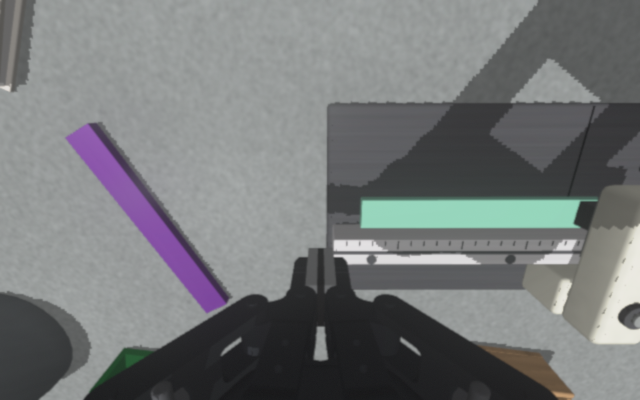

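```bash
python3 -m handwheel '{"offset":[[0,0,-0.2],[0,0,-0.6],[0,0,-1],[0,0,-1.4],[0,0,-1.75],[0,0,-2],[0,0,-2.12],[0,0,-2.2],[0,0,-2.2],[0,0,-2.2]],"roll":[0,0,0,0,0,0,0,0,0,0]}'
python3 - <<'E'
from h import *
o=ctrl.get_obs(); print(axes(o["tool_pos"]),o["tool_pos"],o["contact_force"])
for n in ["wrist","scene"]:
    d=ctrl.get_image(n); cv2.imwrite(f"pics/{n}10.png",d["img"][:,:,::-1])
i=cv2.imread("pics/scene10.png"); cv2.imwrite("pics/scene10c.png",cv2.resize(i[190:330,260:400],None,fx=4,fy=4,interpolation=cv2.INTER_CUBIC))
E
```

```text
t: 17.55
tool_pos: [0.6454, -0.1917, 0.0233]
tool_rot: [2.039, 2.388, 0.001]
contact_force: [0.3, -0.5, 0.7]
opening: 0.0001
[ 607.3 -290.6] [ 0.64535973 -0.19169372  0.0232937 ] [ 0.29011801 -0.54513569  0.73927569]
```

View pics/wrist10.png

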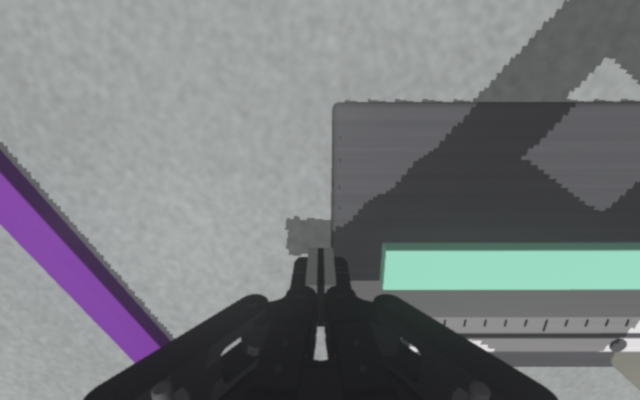

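View pics/scene10c.png

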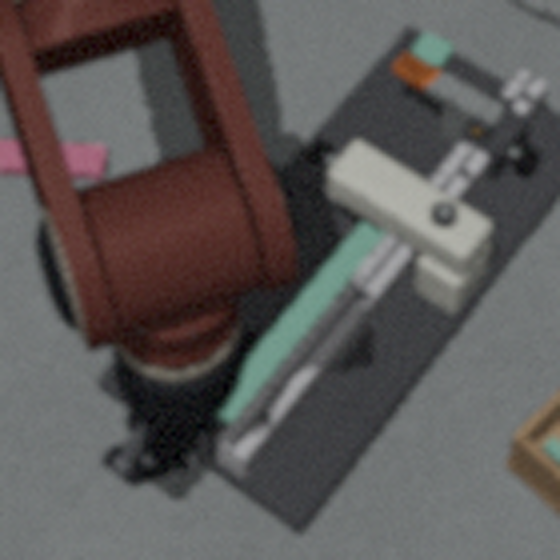

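```bash
python3 -m handwheel '{"offset":[[-0.016,0.1,0],[-0.031,0.2,0],[-0.047,0.3,0],[-0.063,0.4,0],[-0.078,0.49,0],[-0.09,0.57,0],[-0.102,0.65,0],[-0.115,0.73,0],[-0.128,0.81,0],[-0.14,0.89,0]],"roll":[0,0,0,0,0,0,0,0,0,0]}'
python3 -m handwheel '{"offset":[[-0.013,0.08,0],[-0.026,0.16,0],[-0.038,0.24,0],[-0.051,0.32,0],[-0.063,0.4,0],[-0.076,0.48,0],[-0.089,0.56,0],[-0.102,0.64,0],[-0.115,0.72,0],[-0.12,0.75,0]],"roll":[0,0,0,0,0,0,0,0,0,0]}'
python3 - <<'E'
from h import *
o=ctrl.get_obs(); print(axes(o["tool_pos"]),o["tool_pos"],o["contact_force"],o["wrist_torque"])
for n in ["wrist","side"]:
    d=ctrl.get_image(n); cv2.imwrite(f"pics/{n}11.png",d["img"][:,:,::-1])
i=cv2.imread("pics/side11.png"); cv2.imwrite("pics/side11c.png",cv2.resize(i[145:270,220:310],None,fx=4.7,fy=4.7,interpolation=cv2.INTER_CUBIC))
E
```

```text
t: 18.65
tool_pos: [0.6391, -0.1557, 0.0225]
tool_rot: [2.04, 2.389, -0.0]
contact_force: [-1.1, 0.1, 0.4]
opening: 0.0001
t: 19.65
tool_pos: [0.6343, -0.1255, 0.0225]
tool_rot: [-2.04, -2.389, 0.0]
contact_force: [0.2, -0.5, -0.5]
opening: 0.0004
[ 606.8 -223.5] [ 0.63432285 -0.1254709   0.0225069 ] [ 0.24572763 -0.49346326 -0.46722738] [-0.15056111  0.04105531  0.00768717]
```

View pics/wrist11.png

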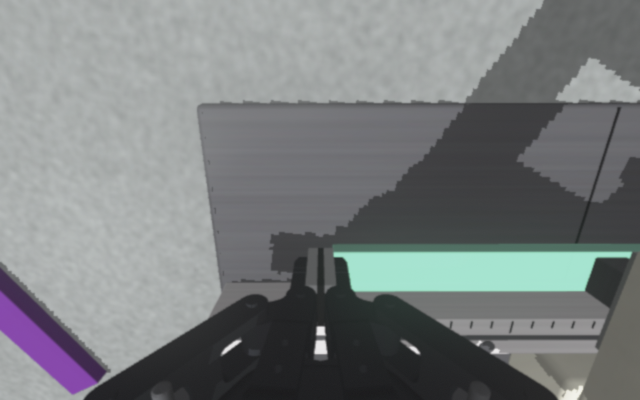

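View pics/side11c.png

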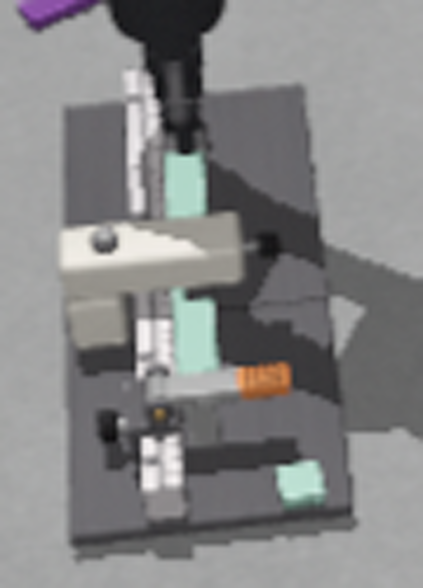

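```bash
python3 -m handwheel '{"offset":[[-0.01,0.06,0],[-0.019,0.12,0],[-0.028,0.18,0],[-0.038,0.24,0],[-0.047,0.3,0],[-0.057,0.36,0],[-0.067,0.42,0],[-0.076,0.48,0],[-0.086,0.54,0],[-0.095,0.6,0]],"roll":[0,0,0,0,0,0,0,0,0,0]}'
python3 - <<'E'
from h import *
o=ctrl.get_obs(); print(axes(o["tool_pos"]),o["tool_pos"],o["contact_force"],o["wrist_torque"])
for n in ["wrist","side","scene"]:
    d=ctrl.get_image(n); cv2.imwrite(f"pics/{n}12.png",d["img"][:,:,::-1])
i=cv2.imread("pics/side12.png"); cv2.imwrite("pics/side12c.png",cv2.resize(i[190:250,230:300],None,fx=9,fy=9,interpolation=cv2.INTER_CUBIC))
i=cv2.imread("pics/scene12.png"); cv2.imwrite("pics/scene12c.png",cv2.resize(i[190:300,320:420],None,fx=6,fy=5.4,interpolation=cv2.INTER_CUBIC))
E
```

```text
t: 20.75
tool_pos: [0.6306, -0.1017, 0.0226]
tool_rot: [2.04, 2.389, 0.0]
contact_force: [-0.4, -2.2, -0.7]
opening: 0.0001
[ 606.8 -199.4] [ 0.63059535 -0.10165492  0.0225733 ] [-0.43604457 -2.15616907 -0.71222867] [-0.1367478  -0.02738726  0.03916743]
```

View pics/side12c.png

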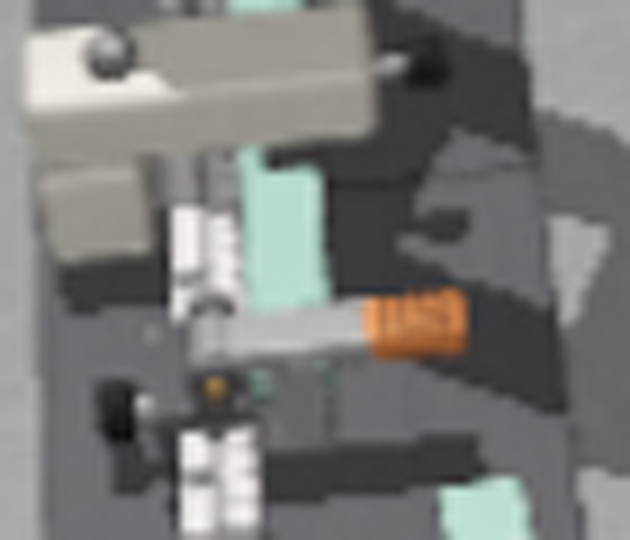

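View pics/scene12c.png

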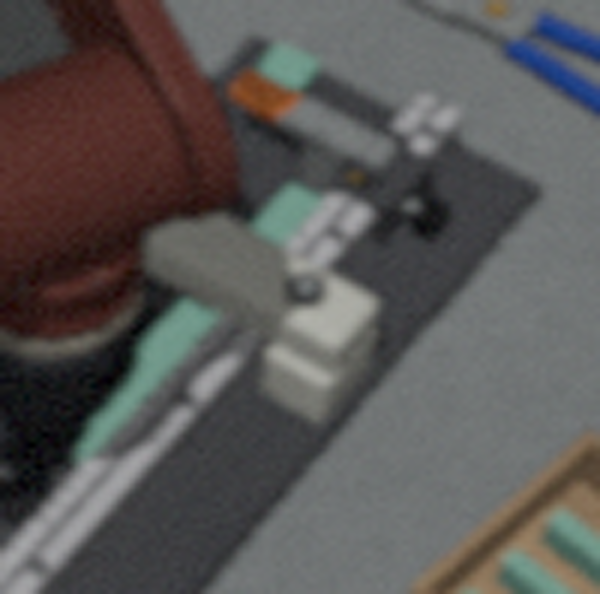

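Run:
```python
from h import *
d=ctrl.get_image("side")
for c in ((262,398),(262,370),(330,410)):
    for z in (.018,.028): print(c,z,axes(onz(d,230+c[0]/9,190+c[1]/9,z)))
i=d["img"][222:242,252:272]; 
for r in range(228,238): print(r,[tuple(int(v) for v in d["img"][r,c]) for c in (258,259,260,266,267)])
```

```text
(262, 398) 0.018 [619.7   7.7]
(262, 398) 0.028 [619.1  15.6]
(262, 370) 0.018 [619.2  -3.8]
(262, 370) 0.028 [618.6   4.2]
(330, 410) 0.018 [598.2  15.5]
(330, 410) 0.028 [597.8  23.3]
228 [(187, 187, 187), (191, 191, 191), (193, 193, 193), (150, 149, 150), (139, 139, 138)]
229 [(138, 138, 138), (137, 136, 136), (135, 135, 135), (110, 110, 110), (106, 105, 105)]
230 [(104, 104, 104), (102, 101, 102), (101, 100, 100), (101, 107, 104), (90, 89, 90)]
231 [(114, 132, 126), (118, 129, 124), (105, 105, 105), (88, 98, 94), (97, 101, 102)]
232 [(98, 121, 112), (109, 125, 118), (104, 107, 106), (86, 95, 91), (99, 103, 104)]
233 [(96, 118, 109), (101, 123, 114), (102, 108, 105), (92, 98, 96), (98, 100, 102)]
234 [(78, 87, 84), (81, 90, 87), (96, 97, 96), (86, 88, 88), (96, 95, 99)]
235 [(89, 88, 90), (99, 98, 101), (101, 100, 101), (90, 90, 90), (98, 97, 100)]
236 [(78, 76, 78), (99, 97, 100), (106, 105, 107), (84, 83, 84), (97, 95, 98)]
237 [(115, 112, 114), (96, 94, 98), (114, 113, 114), (85, 85, 86), (98, 95, 99)]
```

```bash
python3 -m handwheel '{"offset":[[-0.003,0.02,0],[-0.006,0.04,0],[-0.009,0.06,0],[-0.013,0.08,0],[-0.013,0.08,0],[-0.013,0.08,0],[-0.013,0.08,0],[-0.013,0.08,0],[-0.013,0.08,0],[-0.013,0.08,0]],"roll":[0,0,0,0,0,0,0,0,0,0]}'
python3 - <<'E'
from h import *
o=ctrl.get_obs(); print(axes(o["tool_pos"]),o["tool_pos"],o["contact_force"],o["wrist_torque"])
E
```

```text
t: 21.95
tool_pos: [0.6301, -0.0986, 0.0225]
tool_rot: [-2.04, -2.389, -0.0]
contact_force: [0.0, -0.7, 0.3]
opening: 0.0
[ 606.8 -196.3] [ 0.63007487 -0.09863722  0.02252312] [ 0.03241079 -0.68980304  0.32758725] [ 0.01501934 -0.02187281  0.02882218]
```

Moving with no resistance; keep creeping.

```bash
python3 -m handwheel '{"offset":[[-0.003,0.02,0],[-0.006,0.04,0],[-0.009,0.06,0],[-0.013,0.08,0],[-0.013,0.08,0],[-0.013,0.08,0],[-0.013,0.08,0],[-0.013,0.08,0],[-0.013,0.08,0],[-0.013,0.08,0]],"roll":[0,0,0,0,0,0,0,0,0,0]}'
python3 - <<'E'
from h import *
o=ctrl.get_obs(); print(axes(o["tool_pos"]),o["tool_pos"],o["contact_force"],o["wrist_torque"])
for n in ["wrist","side"]:
    d=ctrl.get_image(n); cv2.imwrite(f"pics/{n}13.png",d["img"][:,:,::-1])
i=cv2.imread("pics/side13.png"); cv2.imwrite("pics/side13c.png",cv2.resize(i[190:250,230:300],None,fx=9,fy=9,interpolation=cv2.INTER_CUBIC))
E
```

```text
t: 22.95
tool_pos: [0.6296, -0.0956, 0.0225]
tool_rot: [2.04, 2.389, -0.0]
contact_force: [0.7, -1.7, -0.4]
opening: 0.0003
[ 606.8 -193.2] [ 0.6295921  -0.09556548  0.02252498] [ 0.74667548 -1.65734346 -0.38622141] [-0.3478917  -0.09766262  0.03705421]
```

View pics/side13c.png

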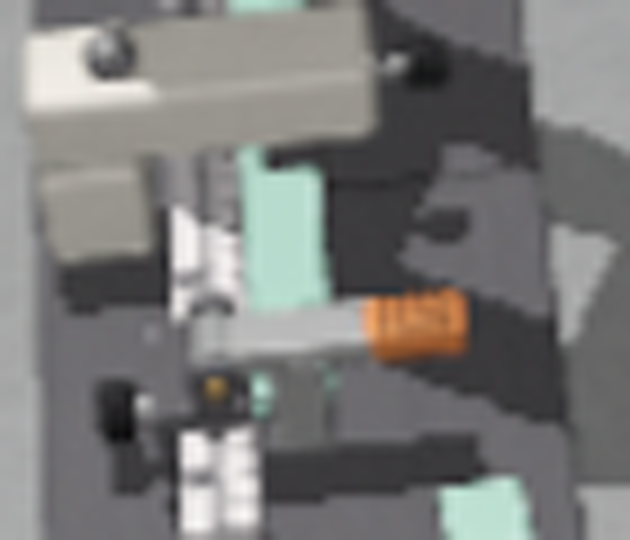

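View pics/wrist13.png

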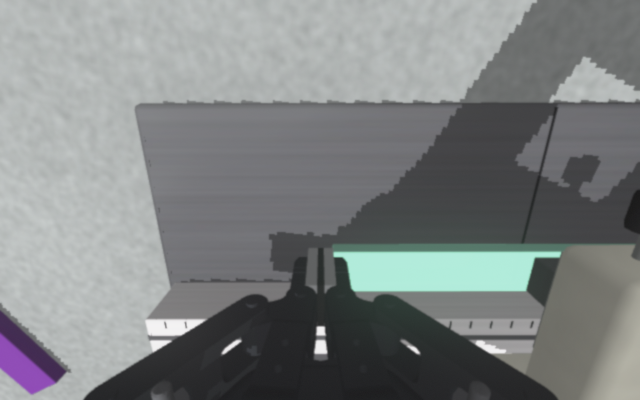

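```bash
python3 -m handwheel '{"offset":[[-0.002,0.01,0],[-0.003,0.02,0],[-0.005,0.03,0],[-0.006,0.04,0],[-0.006,0.04,0],[-0.006,0.04,0],[-0.006,0.04,0],[-0.006,0.04,0],[-0.006,0.04,0],[-0.006,0.04,0]],"roll":[0,0,0,0,0,0,0,0,0,0]}'
python3 - <<'E'
from h import *
o=ctrl.get_obs(); print(axes(o["tool_pos"]),o["tool_pos"],o["contact_force"],o["wrist_torque"])
E
```

```text
t: 24.05
tool_pos: [0.6296, -0.0953, 0.0228]
tool_rot: [2.039, 2.387, -0.003]
contact_force: [0.0, -6.8, -0.6]
opening: 0.0002
[ 606.8 -193. ] [ 0.62957614 -0.09531991  0.02278898] [ 0.01728254 -6.77525648 -0.59217682] [-1.17988727 -0.07372368 -0.01731045]
```

```bash
python3 -m handwheel '{"offset":[[0.004,-0.025,0],[0.016,-0.1,0],[0.047,-0.3,0],[0.078,-0.5,0],[0.08,-0.5,0.2],[0.08,-0.5,0.6],[0.08,-0.5,1.1],[0.08,-0.5,1.6],[0.08,-0.5,2],[0.08,-0.5,2.2]],"roll":[0,0,0,0,0,0,0,0,0,0]}'
python3 -m handwheel '{"offset":[[-0.1,0.05,0],[-0.3,0.1,0],[-0.6,0.25,0],[-0.9,0.4,0],[-1.2,0.55,0],[-1.4,0.65,0],[-1.6,0.7,0],[-1.65,0.73,0],[-1.65,0.73,0],[-1.65,0.73,0]],"roll":[0,0,0,0,0,0,0,0,0,0]}' 50 20
python3 - <<'E'
from h import *
o=ctrl.get_obs(); print(axes(o["tool_pos"]),o["tool_pos"],o["contact_force"],o["opening"])
for n in ["wrist","side","scene"]:
    d=ctrl.get_image(n); cv2.imwrite(f"pics/{n}14.png",d["img"][:,:,::-1])
    if n=="wrist":
        hsv=cv2.cvtColor(d["img"],cv2.COLOR_RGB2HSV); m=cv2.inRange(hsv,(70,50,120),(95,140,255))
        for c in cv2.findContours(m,cv2.RETR_EXTERNAL,cv2.CHAIN_APPROX_NONE)[0]:
            if cv2.contourArea(c)>200:
                a=cv2.approxPolyDP(c,2,True)[:,0]; print([(p.tolist(),axes(onz(d,*p,.028)).tolist()) for p in a])
E
```

```text
t: 25.05
tool_pos: [0.6339, -0.114, 0.1139]
tool_rot: [2.037, 2.386, 0.003]
contact_force: [0.4, -0.3, -0.8]
opening: 0.0001
t: 26.05
tool_pos: [0.5668, -0.0848, 0.1107]
tool_rot: [2.04, 2.388, 0.0]
contact_force: [-0.4, -0.3, -0.0]
opening: 0.05
[ 546.5 -172.8] [ 0.56681798 -0.08483859  0.11065955] [-0.44601006 -0.25681209 -0.00108998] 0.05003543974532801
[([468, 263], [596.1, -41.5]), ([487, 287], [621.1, -20.0]), ([521, 287], [621.1, 11.0]), ([529, 268], [601.2, 13.6]), ([529, 263], [596.1, 12.4])]
[([397, 263], [596.1, -104.4]), ([406, 285], [619.0, -94.2]), ([417, 287], [621.1, -83.9]), ([422, 263], [596.1, -82.2])]
[([305, 264], [597.1, -185.8]), ([306, 287], [621.1, -185.3]), ([366, 286], [620.0, -130.6]), ([365, 263], [596.1, -132.7])]
[([628, 202], [539.0, 80.2]), ([596, 204], [540.7, 54.5]), ([590, 229], [563.2, 56.4]), ([599, 231], [565.1, 64.6]), ([621, 228], [562.3, 82.3])]
```

View pics/wrist14.png

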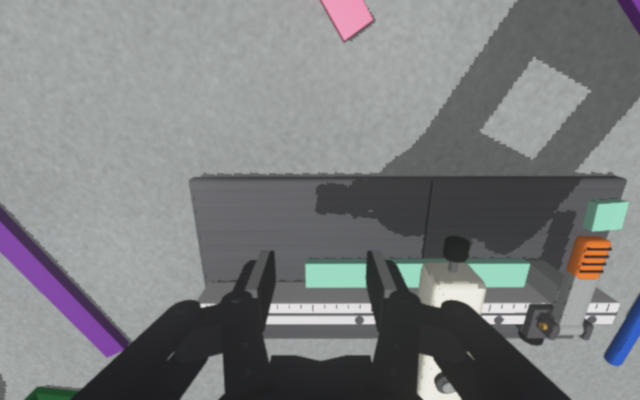

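Run:
```python
from h import *
d=ctrl.get_image("wrist"); im=d["img"].astype(float)
im=cv2.GaussianBlur(im,(5,1),0) if 0 else im
g=im[:,:,1]-im[:,:,0]
for c in (310,325,340,355,470,480,490,505,515,525):
    col=g[255:295,c-2:c+3].mean(1)
    hi=np.median(col[12:28]); h=hi/2
    u=[i for i in range(39) if col[i]<h<=col[i+1]]; dn=[i for i in range(39) if col[i]>=h>col[i+1]]
    f=lambda i:255+i+(h-col[i])/(col[i+1]-col[i])
    r1,r2=f(u[0]),f(dn[-1])
    print(c,round(hi),round(r1,2),round(r2,2),axes(onz(d,c,r1,.023)),axes(onz(d,c,r2,.028)))
    if c in (325,505): print(np.round(col[:14]), np.round(im[255:300,c].mean(1)))
```

```text
310 61 262.22 287.4 [ 598.3 -181.6] [ 621.5 -181.7]
325 61 262.17 287.39 [ 598.3 -168. ] [ 621.5 -168. ]
[ 1.  2.  3. 10. 23. 26. 26. 29. 40. 57. 61. 61. 61. 61.] [100.  95.  83.  84.  89.  91.  92.  95. 125. 170. 188. 190. 191. 191.
 190. 190. 190. 190. 190. 190. 190. 190. 190. 190. 190. 189. 190. 190.
 190. 190. 189. 184. 159. 123. 111. 110. 109. 109. 110. 111. 111. 111.
 111. 112. 112.]
340 61 262.14 287.35 [ 598.2 -154.4] [ 621.5 -154.3]
355 62 262.15 287.34 [ 598.2 -140.9] [ 621.5 -140.6]
470 0 272.88 281.08 [609.5 -35.1] [614.8 -36.6]
480 58 261.67 277.61 [597.8 -28.1] [611.2 -28.2]
490 62 262.08 286.95 [598.2 -18.9] [621.1 -17.3]
505 62 262.02 286.95 [598.1  -5.4] [621.1  -3.6]
[ 1.  2.  6. 16. 25. 27. 27. 31. 44. 59. 63. 62. 62. 62.] [ 90.  92.  89.  89.  90.  91.  91.  99. 132. 174. 187. 189. 188. 189.
 188. 189. 188. 189. 189. 188. 189. 189. 189. 189. 189. 188. 189. 189.
 189. 190. 188. 175. 139. 115. 110. 110. 110. 111. 111. 111. 112. 111.
 111. 112. 113.]
515 62 262.04 286.94 [598.1   3.6] [621.1   5.5]
525 56 261.7 283.18 [597.8  12.6] [617.1  13.7]
```

Run:
```python
from h import *
d=ctrl.get_image("wrist"); im=d["img"].astype(float).mean(2)
def edge(c,r0,r1,sgn):
    col=im[r0:r1,c-2:c+3].mean(1); g=sgn*np.diff(col); i=int(np.argmax(g)); a=g[max(i-2,0):i+3]; return r0+.5+(np.arange(max(i-2,0),max(i-2,0)+len(a))*a).sum()/a.sum()
for c in (310,325,340,355,490,500,505,515):
    rb=edge(c,168,190,-1) ; rf=edge(c,295,312,1)
    print(c,round(rb,2),axes(onz(d,c,rb,.018)),round(rf,2),axes(onz(d,c,rf,.05)))
```

```text
310 173.68 [ 517.6 -180.7] 302.92 [ 621.2 -180.9]
325 172.77 [ 516.8 -168.3] 302.78 [ 621.  -168.3]
340 172.61 [ 516.7 -155.9] 303.04 [ 621.3 -155.6]
355 172.83 [ 516.9 -143.5] 303.0 [ 621.3 -143. ]
490 175.51 [519.1 -31.3] 302.4 [620.7 -29.5]
500 175.52 [519.2 -23. ] 302.38 [620.7 -21.1]
505 175.54 [519.2 -18.8] 302.62 [620.9 -16.9]
515 175.55 [519.2 -10.5] 302.33 [620.6  -8.5]
```

```bash
python3 -m handwheel '{"offset":[[0,0.1,0.3],[0,0.5,0.8],[0,1.1,1],[-0.05,1.8,1],[-0.1,2.5,1],[-0.15,3.2,1],[-0.2,3.9,1],[-0.2,4.5,1],[-0.2,4.8,1],[-0.2,4.9,1]],"roll":[0,0,0,0,0,0,0,0,0,0]}' 50 20
python3 - <<'E'
from h import *
o=ctrl.get_obs(); print(axes(o["tool_pos"]),o["tool_pos"],o["contact_force"],o["opening"])
d=ctrl.get_image("wrist"); cv2.imwrite("pics/w15.png",d["img"][:,:,::-1])
hsv=cv2.cvtColor(d["img"],cv2.COLOR_RGB2HSV); m=cv2.inRange(hsv[150:300,250:400],(3,120,50),(18,255,255))
c=max(cv2.findContours(m,cv2.RETR_EXTERNAL,cv2.CHAIN_APPROX_NONE)[0],key=cv2.contourArea); x,y,w,h=cv2.boundingRect(c); x+=250;y+=150; print(x,y,w,h)
for u in (x,x+w): print(axes(onz(d,u,y+h/2,.072)),proj(d,[*( 569.5*UX/1000+.022*UY),.072]))
E
```

```text
t: 27.3
tool_pos: [0.5587, 0.1124, 0.1513]
tool_rot: [2.038, 2.39, 0.001]
contact_force: [0.3, -0.1, 0.5]
opening: 0.0496
[569.4  23.3] [0.55869484 0.11241441 0.15125541] [ 0.25684496 -0.11132507  0.51000024] 0.049602841580552615
308 190 22 37
[566.4  13.8] (np.float64(318.05614999245705), np.float64(212.08646687113213))
[566.4  31.7] (np.float64(318.05614999245705), np.float64(212.08646687113213))
```

View pics/w15.png

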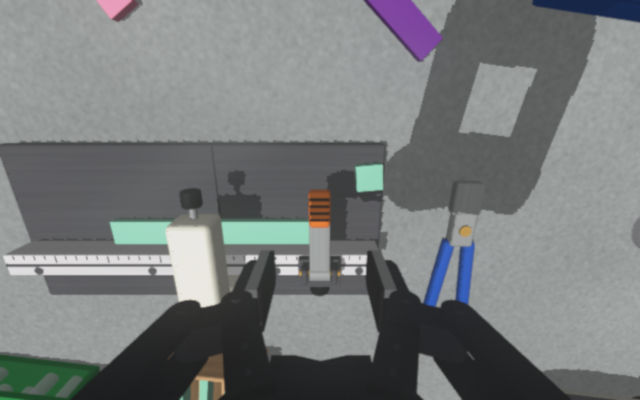

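```bash
python3 -m handwheel '{"offset":[[0,0,-0.2],[0,0,-0.6],[0,0,-1],[0,0,-1.4],[0,0,-1.8],[0,0,-2.1],[0,0,-2.3],[0,0,-2.45],[0,0,-2.52],[0,0,-2.52]],"roll":[0,0,0,0,0,0,0,0,0,0]}' 40 20
python3 -m handwheel '{"offset":[[0,0,0],[0,0,0],[0,0,0],[0,0,0],[0,0,0],[0,0,0],[0,0,0],[0,0,0],[0,0,0],[0,0,0]],"roll":[0,0,0,0,0,0,0,0,0,0]}' 14 20
python3 - <<'E'
from h import *
o=ctrl.get_obs(); print(axes(o["tool_pos"]),o["tool_pos"],o["contact_force"],o["wrist_torque"],o["opening"])
d=ctrl.get_image("side"); i=d["img"][:,:,::-1]; cv2.imwrite("pics/side16c.png",cv2.resize(i[145:270,220:310],None,fx=4.7,fy=4.7,interpolation=cv2.INTER_CUBIC))
E
```

```text
t: 28.35
tool_pos: [0.5586, 0.1114, 0.0497]
tool_rot: [2.04, 2.389, 0.0]
contact_force: [-0.1, -0.7, -0.4]
opening: 0.04
t: 29.35
tool_pos: [0.5591, 0.1114, 0.0505]
tool_rot: [2.04, 2.388, 0.001]
contact_force: [-0.5, -0.3, 4.9]
opening: 0.017
[569.7  22.3] [0.55911962 0.1113927  0.05050691] [-0.51463841 -0.33394257  4.86821581] [-0.02729749  0.03765851  0.08910525] 0.01703514009390138
```

View pics/side16c.png

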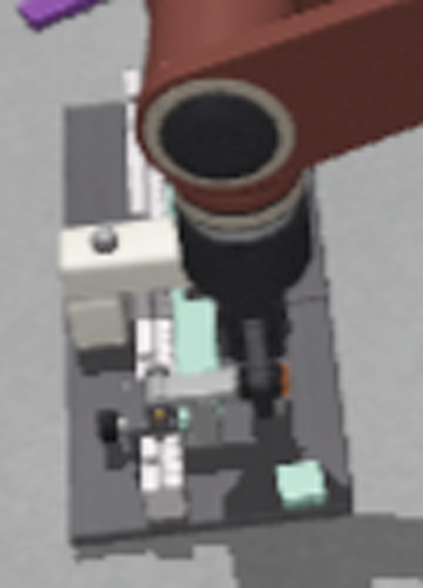

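```bash
python3 -m handwheel '{"offset":[[0.011,0.002,0.124],[0.031,0.005,0.246],[0.062,0.01,0.366],[0.101,0.016,0.484],[0.15,0.024,0.598],[0.207,0.033,0.708],[0.273,0.043,0.812],[0.347,0.055,0.91],[0.43,0.068,1.0],[0.517,0.082,1.09]],"roll":[0,0,0,0,0,0,0,0,0,0]}'
python3 - <<'E'
from h import *
o=ctrl.get_obs(); print(axes(o["tool_pos"]),o["tool_pos"],o["contact_force"],o["wrist_torque"],o["opening"])
for n in ["wrist"]:
    d=ctrl.get_image(n); cv2.imwrite("pics/w17.png",d["img"][:,:,::-1])
E
```

```text
t: 30.4
tool_pos: [0.579, 0.1146, 0.0934]
tool_rot: [-2.04, -2.388, 0.002]
contact_force: [-2.7, -1.8, -4.1]
opening: 0.0173
[589.8  22.3] [0.57897496 0.11460123 0.09343156] [-2.74234383 -1.81837129 -4.14628772] [-0.33732462  0.72989563  0.04026403] 0.017342349839426004
```

View pics/w17.png

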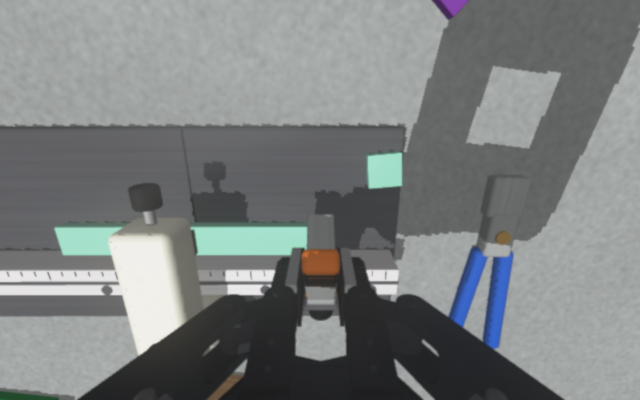

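```bash
python3 -m handwheel '{"offset":[[0.12,0.019,0.096],[0.25,0.04,0.18],[0.385,0.061,0.25],[0.53,0.084,0.308],[0.676,0.107,0.349],[0.827,0.132,0.375],[0.979,0.156,0.386],[1.132,0.18,0.383],[1.284,0.204,0.363],[1.42,0.226,0.33]],"roll":[0,0,0,0,0,0,0,0,0,0]}'
python3 - <<'E'
from h import *
o=ctrl.get_obs(); print(axes(o["tool_pos"]),o["tool_pos"],o["contact_force"],o["wrist_torque"],o["opening"])
for n in ["wrist"]:
    d=ctrl.get_image(n); cv2.imwrite("pics/w18.png",d["img"][:,:,::-1])
E
```

```text
t: 31.45
tool_pos: [0.6371, 0.1239, 0.108]
tool_rot: [2.04, 2.388, 0.002]
contact_force: [-4.3, -1.6, 0.7]
opening: 0.0175
[648.6  22.4] [0.63707422 0.12390505 0.10798855] [-4.33065313 -1.58868599  0.71488078] [-0.24490149  0.98153993 -0.00415683] 0.01750301292228842
```

View pics/w18.png

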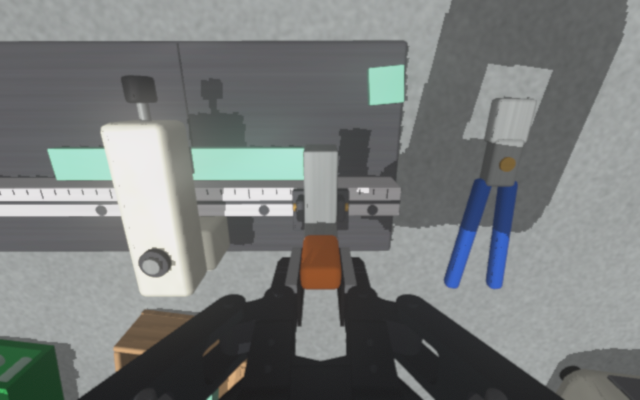

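```bash
python3 -m handwheel '{"offset":[[0.025,0.004,-0.006],[0.05,0.008,-0.013],[0.075,0.012,-0.02],[0.1,0.016,-0.027],[0.125,0.02,-0.034],[0.15,0.024,-0.041],[0.175,0.028,-0.048],[0.2,0.031,-0.055],[0.2,0.031,-0.055],[0.2,0.031,-0.055]],"roll":[0,0,0,0,0,0,0,0,0,0]}'
python3 - <<'E'
from h import *
o=ctrl.get_obs(); print(axes(o["tool_pos"]),o["tool_pos"],o["contact_force"],o["wrist_torque"],o["opening"])
for n in ["wrist"]:
    d=ctrl.get_image(n); cv2.imwrite("pics/w19.png",d["img"][:,:,::-1])
E
```

```text
t: 32.5
tool_pos: [0.6451, 0.1252, 0.1054]
tool_rot: [2.039, 2.387, 0.004]
contact_force: [-1.5, -0.1, 4.4]
opening: 0.0174
[656.8  22.3] [0.64512693 0.12515266 0.10544145] [-1.5413007  -0.13506196  4.41085374] [-0.0918066   0.48237897 -0.01479777] 0.017378656480911938
```

View pics/w19.png

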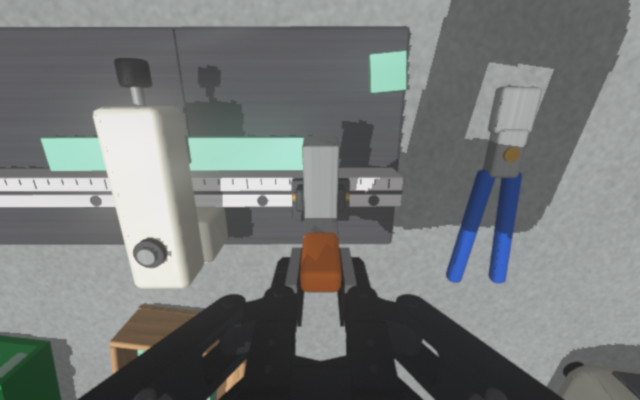

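```bash
python3 -m handwheel '{"offset":[[0.025,0.004,0],[0.05,0.008,0],[0.075,0.012,0],[0.1,0.016,0],[0.125,0.02,0],[0.15,0.024,0],[0.175,0.028,0],[0.2,0.031,0],[0.2,0.031,0],[0.2,0.031,0]],"roll":[0,0,0,0,0,0,0,0,0,0]}'
python3 - <<'E'
from h import *
o=ctrl.get_obs(); print(axes(o["tool_pos"]),o["tool_pos"],o["contact_force"],o["wrist_torque"],o["opening"])
for n in ["wrist"]:
    d=ctrl.get_image(n); cv2.imwrite("pics/w20.png",d["img"][:,:,::-1])
E
```

```text
t: 33.55
tool_pos: [0.6511, 0.1261, 0.1032]
tool_rot: [-2.039, -2.388, 0.002]
contact_force: [-4.1, 0.0, -0.8]
opening: 0.0174
[662.8  22.4] [0.65109979 0.12611766 0.1031663 ] [-4.06659332  0.02561533 -0.76748894] [-0.05439155  0.69269591 -0.00789411] 0.01735693741758188
```

View pics/w20.png

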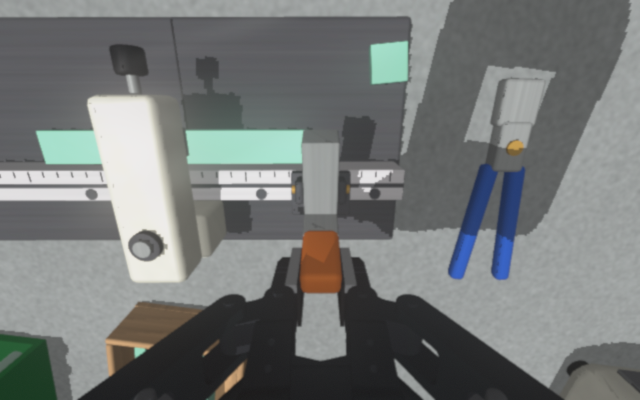

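```bash
python3 -m handwheel '{"offset":[[0.025,0.004,-0.01],[0.05,0.008,-0.02],[0.075,0.012,-0.03],[0.1,0.016,-0.04],[0.125,0.02,-0.05],[0.15,0.024,-0.06],[0.15,0.024,-0.06],[0.15,0.024,-0.06],[0.15,0.024,-0.06],[0.15,0.024,-0.06]],"roll":[0,0,0,0,0,0,0,0,0,0]}'
python3 - <<'E'
from h import *
o=ctrl.get_obs(); print(axes(o["tool_pos"]),o["tool_pos"],o["contact_force"],o["wrist_torque"],o["opening"])
for n in ["wrist"]:
    d=ctrl.get_image(n); cv2.imwrite("pics/w21.png",d["img"][:,:,::-1])
E
```

```text
t: 34.6
tool_pos: [0.654, 0.1266, 0.1019]
tool_rot: [-2.035, -2.384, 0.013]
contact_force: [-20.2, -3.1, 10.5]
opening: 0.0169
[665.8  22.4] [0.65398743 0.12661268 0.1019226 ] [-20.1514724   -3.06070722  10.51609118] [-0.4468746   2.87797987  0.06561151] 0.01687644426034796
```

View pics/w21.png

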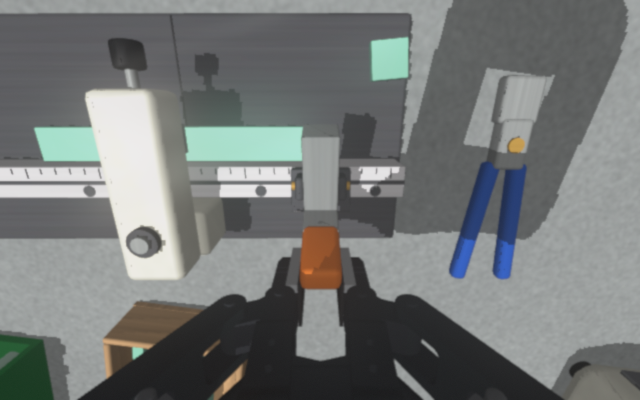

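```bash
python3 -m handwheel '{"offset":[[0,0,0],[0,0,0],[0,0,0],[0,0,0],[0,0,0.2],[0,0,0.6],[0,0,1.1],[0,0,1.6],[0,0,2.1],[0,0,2.4]],"roll":[0,0,0,0,0,0,0,0,0,0]}' 45 20
python3 -m handwheel '{"offset":[[-0.2,-0.2,0],[-0.6,-0.5,0],[-1,-0.9,0],[-1.4,-1.3,0],[-1.8,-1.7,0],[-2.2,-2.1,0],[-2.4,-2.4,0],[-2.5,-2.5,0],[-2.5,-2.5,0],[-2.5,-2.5,0]],"roll":[0,0,0,0,0,0,0,0,0,0]}'
python3 - <<'E'
from h import *
o=ctrl.get_obs(); print(axes(o["tool_pos"]),o["tool_pos"],o["contact_force"],o["opening"])
for n in ["wrist","side","scene"]:
    d=ctrl.get_image(n); cv2.imwrite(f"pics/{n}22.png",d["img"][:,:,::-1])
i=cv2.imread("pics/side22.png"); cv2.imwrite("pics/side22c.png",cv2.resize(i[145:270,220:310],None,fx=4.7,fy=4.7,interpolation=cv2.INTER_CUBIC))
i=cv2.imread("pics/scene22.png"); cv2.imwrite("pics/scene22c.png",cv2.resize(i[170:310,280:420],None,fx=4,fy=4,interpolation=cv2.INTER_CUBIC))
E
```

```text
t: 35.65
tool_pos: [0.6593, 0.1273, 0.202]
tool_rot: [2.038, 2.386, 0.006]
contact_force: [0.2, 0.4, 0.0]
opening: 0.0449
t: 36.65
tool_pos: [0.5583, 0.0273, 0.1979]
tool_rot: [-2.04, -2.389, -0.001]
contact_force: [0.4, -0.1, -0.2]
opening: 0.0447
[555.6 -60.6] [0.55826349 0.02734205 0.19786797] [ 0.4201561  -0.06935481 -0.17316576] 0.044689490787337194
```

View pics/wrist22.png

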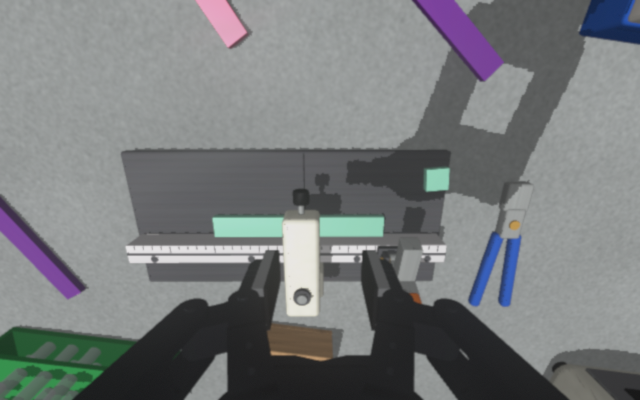

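View pics/side22c.png

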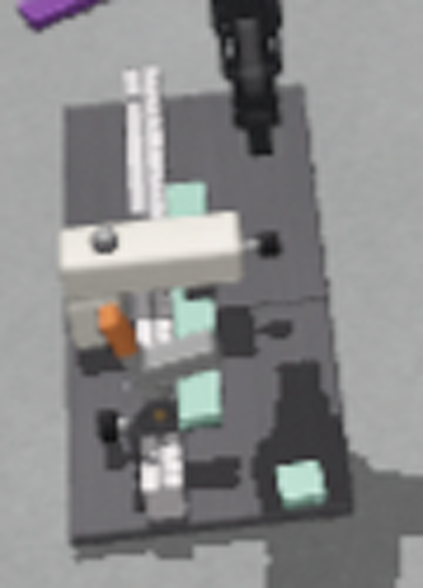

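View pics/scene22c.png

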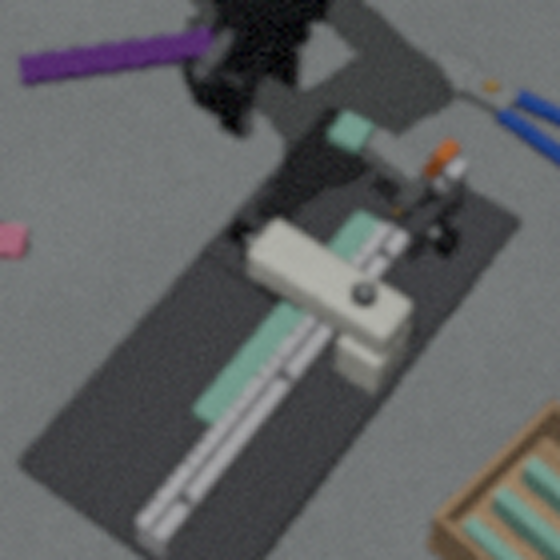

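Run:
```python
from h import *
d=ctrl.get_image("wrist"); im=d["img"].astype(float); g=im[:,:,1]-im[:,:,0]; gr=im.mean(2)
def half(col,o,rise):
    hi=np.percentile(col,80); h=hi/2
    for i in range(len(col)-1):
        if rise and col[i]<h<=col[i+1] or (not rise and col[i]>=h>col[i+1]): r=o+i+(h-col[i])/(col[i+1]-col[i]); 
    return r
for c in (220,240,260,275,330,345,360,375):
    r2=half(g[222:245,c-2:c+3].mean(1),222,False)
    col=gr[236:250,c-2:c+3].mean(1); dg=np.diff(col); i=int(dg.argmax()); a=dg[i-1:i+2]; rf=236.5+(np.arange(i-1,i+2)*a).sum()/a.sum()
    print(c,axes(onz(d,c,r2,.028)),axes(onz(d,c,rf,.05)))
for r in (224,228,232):
    row=g[r-1:r+2].mean(0); 
    e1=half(row[200:230],200,True); e2=half(row[365:400],365,False); 
    print("ends",axes(onz(d,e1,r,.028)),axes(onz(d,e2,r,.028)))
s=ctrl.get_image("side"); sc=ctrl.get_image("scene")
def cen(D,r):
    x0,x1,y0,y1=r; hsv=cv2.cvtColor(D["img"],cv2.COLOR_RGB2HSV)[y0:y1,x0:x1]; m=cv2.inRange(hsv,(3,120,50),(18,255,255)); ys,xs=np.nonzero(m); print(len(xs),xs.min()+x0,xs.max()+x0,ys.min()+y0,ys.max()+y0); return xs.mean()+x0,ys.mean()+y0
a=cen(s,(235,255,205,225)); b=cen(sc,(380,400,200,218)); P,e=tri((s,*a),(sc,*b)); X=axes(P); print(X,P[2],e, "angle",np.pi-np.arctan2(P[2]*1000-66,X[0]-631.5))
```

```text
220 [ 622.  -178.9] [ 621.7 -171.7]
240 [ 621.6 -155.1] [ 621.7 -149.4]
260 [ 621.6 -131.4] [ 621.3 -127. ]
275 [ 621.6 -113.6] [ 621.2 -110.3]
330 [621.5 -48.3] [621.2 -49. ]
345 [621.4 -30.5] [621.2 -32.2]
360 [621.4 -12.7] [621.2 -15.5]
375 [621.4   5.2] [621.    1.2]
ends [ 605.7 -186.1] [605.5  13.9]
ends [ 610.8 -186.1] [610.7  13.8]
ends [ 615.9 -186. ] [615.8  14. ]
60 241 248 210 220
32 387 393 205 213
[649.1  22.7] 0.12644922286875843 0.0008103549776282297 angle 1.8541173935327302
```

```bash
python3 -c "
from station import ctrl
print(ctrl.finish_job()); print(ctrl.get_obs()['t'])"
```

```text
the job is handed in; nothing more can be done
None
the job is handed in; nothing more can be done
```

The glass strip is gauged in the jig and the job is handed in. The strip lies flat and flush along the fence, its end was brought up to the stop, and the stop is fully up again. It took about 37 s of the 72 s allowed.

- **Stop down:** I pinched the leaf's tab, swung it down and pressed it onto its limit. A camera check put the tab 66 mm above the bench, as it should be.
- **Strip to fence:** Two fingers pushed it square against the fence, with contact at about 5.5 N.
- **Strip to stop:** I pushed it along the fence until it met the stop at about 7 N, then backed off.
- **Stop up:** I swung the leaf back until it resisted at about 20 N, then let go.

**Last checks, arm clear:**
- **Leaf:** it measured 1.854 rad against 1.85 for fully up.
- **Flush along the fence:** the strip's edge and the fence line agree to within about 0.4 mm along the length I could see, which is within calibration error.
- **Strip position:** its two ends measured 200 mm apart. The gauged end is at 13.9 mm; the stop face was measured at about 14 mm, and the end at about 13.6 mm before the leaf was raised. So I saw no shift within the camera's accuracy.
- **Bystanders:** nothing else was touched on purpose. In the final pictures I saw no change to the glass blank or the pliers, but I did not measure the other items again.

No check failed or disagreed.

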